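Set washed boards to drain on the rack and nest the rinse cups

TASK

The washed boards must drain: swing the prop of the drain rack up and back until it stops, then lean every board against it, side by side and square to the rack, component side up, lower edge down on the tray behind the toe strip, and no board touching another. Put the rinse cups away as well, nested in size order in the largest one, which stands upright on the bench, and do not knock over the bottle and the jar behind the rack.

Things in the scene. Friction and masses are not known exactly. Their poses are not given: they have to be found in the camera images.
- rack_toe (a point): Drain rack (fixed metal drip tray, place and heading vary): point on the tray floor (6 mm above the bench) at the foot of the inner face of the toe strip, half-way along. x level, away from the robot, to the prop's hinge; y along the toe strip, to the left; z up. Toe strip: upright, 4 mm thick, along the whole front, on the -x side of the point, top 11 mm above the tray floor
- rack: The same rack: origin on the bench, 6 mm below rack_toe, same axes. The tray reaches from x = -23 to 95 mm and y = -192 to 192 mm; its side rims stand 11 mm above the floor, the hinge cheeks (x 43 to 73 mm, |y| 186 to 191 mm) 21 mm. A board with its foot behind the toe strip and its underside on the raised bar leans about 40 deg from level; the bar touches it about 76 mm up from its foot
- prop (a joint): Hinge of the prop, a U-bent 8 mm steel rod: bar along y, 362 mm long, on two 40 mm arms at its ends. Hinge line along y at x = 55.7, z = 8 mm from rack_toe. 0 rad = folded towards the robot, arms 30 deg above level; grows as the bar swings up and away; stop at 1.309 rad, arms 15 deg back past upright. Friction holds it anywhere; 2 N at the bar moves it; leaning boards press it to its stop
- prop_bar (a point): Middle of the bar of the prop, on its centre line; its y axis runs along the bar. The bar is 8 mm thick and free on all sides; folded, its centre is 28 mm above the tray floor (more if the prop stands part-way open)
- board_1_mid (a point): A washed driver board on its aluminium plate: flat slab 100 mm long (own x), 52 mm wide (own y), 8 mm thick (own z), about 110 g; components up to 8 mm high on the upper side (+z), none within 2 mm of the edges. The point is the middle of the slab, 4 mm above its underside. At first it lies flat on the bench, components up. One of the four boards may be absent
- board_2_mid (a point): A washed driver board on its aluminium plate: flat slab 100 mm long (own x), 52 mm wide (own y), 8 mm thick (own z), about 110 g; components up to 8 mm high on the upper side (+z), none within 2 mm of the edges. The point is the middle of the slab, 4 mm above its underside. At first it lies flat on the bench, components up. One of the four boards may be absent
- board_3_mid (a point): A washed driver board on its aluminium plate: flat slab 100 mm long (own x), 52 mm wide (own y), 8 mm thick (own z), about 110 g; components up to 8 mm high on the upper side (+z), none within 2 mm of the edges. The point is the middle of the slab, 4 mm above its underside. At first it lies flat on the bench, components up. One of the four boards may be absent
- board_4_mid (a point): A washed driver board on its aluminium plate: flat slab 100 mm long (own x), 52 mm wide (own y), 8 mm thick (own z), about 110 g; components up to 8 mm high on the upper side (+z), none within 2 mm of the edges. The point is the middle of the slab, 4 mm above its underside. At first it lies flat on the bench, components up. One of the four boards may be absent
- cup_1_mid (a point): The largest of the graded steel rinse cups: 68 mm across the rim, 61 mm at the foot, tapered wall 2.2 mm thick, floor 3 mm thick, 44 mm high, empty, open at the top, stands upright on the bench. The point is on its axis half-way up (22 mm above its underside); z axis towards the mouth. Always present. In the nest each cup stands on the floor of the next larger one present and its rim is 3 mm higher
- cup_2_mid (a point): The second of the graded steel rinse cups: 57 mm across the rim, 50 mm at the foot, tapered wall 2.2 mm thick, floor 3 mm thick, 44 mm high, empty, open at the top, stands upright on the bench. The point is on its axis half-way up (22 mm above its underside); z axis towards the mouth. May be absent
- cup_3_mid (a point): The third of the graded steel rinse cups: 46 mm across the rim, 39 mm at the foot, tapered wall 2.2 mm thick, floor 3 mm thick, 44 mm high, empty, open at the top, stands upright on the bench. The point is on its axis half-way up (22 mm above its underside); z axis towards the mouth. May be absent
- cup_4_mid (a point): The smallest of the graded steel rinse cups: 35 mm across the rim, 28 mm at the foot, tapered wall 2.2 mm thick, floor 3 mm thick, 44 mm high, empty, open at the top, stands upright on the bench. The point is on its axis half-way up (22 mm above its underside); z axis towards the mouth. May be absent
- solvent_bottle: Bystander: clear bottle with a red cap, 56 mm across, 132 mm high, loose, stands behind the rack; origin under its middle
- powder_jar: Bystander: cream jar, 45 mm across, 58 mm high, loose, stands behind the rack; origin under its middle
- microscope: Obstacle: stereo microscope, fixed, hangs over the grey repair mat to the right of the rack; its eyepieces reach 135 mm towards the robot from this point (to x = 0.53 m, y = -0.31 to -0.18 m), 0.28 to 0.36 m above the bench: keep hand, wrist and arm clear of them
Mind the look-alikes: they are no part of the job. What is shaped like the part that bears cup_3_mid but blue is not meant.

How it is judged:
On the way:
1. the prop has been swung up to its stop (value of joint prop above 1.2 rad), for 0.2 s.
At the end, for the whole second after the job is handed in: Prop over 1.2 rad. Every board leans at rest 30 to 51 deg from level, components up, within 12 deg of square, its middle 22-60 mm behind the toe strip and 22-50 mm above the tray floor; none touch. Largest cup upright on the bench, all others inside it, upright within 11 deg, axes within 19 mm (value of joint prop above 1.2 rad and angle between board_1_mid's own z axis and vertical between 0.52 and 0.9 rad and angle between the y axis of each of board_1_mid, board_2_mid, board_3_mid, board_4_mid and the y axis of rack_toe, either way round below 0.22 rad and x of board_1_mid in the frame of rack_toe between 0.022 and 0.06 m and z of board_1_mid in the frame of rack_toe between 0.022 and 0.05 m and y of board_1_mid in the frame of rack_toe between -0.165 and 0.165 m and linear speed of each of board_1, board_2, board_3, board_4, cup_1, cup_2, cup_3, cup_4 below 0.02 m/s and angle between board_2_mid's own z axis and vertical between 0.52 and 0.9 rad and x of board_2_mid in the frame of rack_toe between 0.022 and 0.06 m and z of board_2_mid in the frame of rack_toe between 0.022 and 0.05 m and y of board_2_mid in the frame of rack_toe between -0.165 and 0.165 m and angle between board_3_mid's own z axis and vertical between 0.52 and 0.9 rad and x of board_3_mid in the frame of rack_toe between 0.022 and 0.06 m and z of board_3_mid in the frame of rack_toe between 0.022 and 0.05 m and y of board_3_mid in the frame of rack_toe between -0.165 and 0.165 m and angle between board_4_mid's own z axis and vertical between 0.52 and 0.9 rad and x of board_4_mid in the frame of rack_toe between 0.022 and 0.06 m and z of board_4_mid in the frame of rack_toe between 0.022 and 0.05 m and y of board_4_mid in the frame of rack_toe between -0.165 and 0.165 m and contact force between board_1 and board_2 below 0.02 N and contact force between each of board_1, board_2 and board_3 below 0.02 N and contact force between each of board_1, board_2, board_3 and board_4 below 0.02 N and angle between cup_1_mid's own z axis and vertical below 0.15 rad and height (world z) of cup_1_mid below 0.03 m and horizontal distance between each of cup_2_mid, cup_3_mid, cup_4_mid and cup_1_mid below 0.019 m and z of cup_2_mid in the frame of cup_1_mid between 0.001 and 0.015 m and angle between each of cup_2_mid, cup_3_mid, cup_4_mid's own z axis and vertical below 0.2 rad and z of cup_3_mid in the frame of cup_1_mid between 0.001 and 0.015 m and z of cup_4_mid in the frame of cup_1_mid between 0.001 and 0.015 m).
It fails at once if the solvent bottle is knocked over (angle between solvent_bottle's own z axis and vertical above 0.6 rad).
It fails at once if the jar is knocked over (angle between powder_jar's own z axis and vertical above 0.6 rad).
Of board_1, board_2, board_3, board_4 only 3 to 4 are there at a start; the rules pass over those that are not, and their reading is None.
Of cup_2, cup_3, cup_4 only 2 to 3 are there at a start; the rules pass over those that are not, and their reading is None.
At some moment in a run one of cup_1, cup_2, cup_3, cup_4 may be knocked a few centimetres aside while the robot is not near it.
It also fails if it takes over 210 s, if anything falls off the work surface, if the arm or the gripper's body presses on something with over 40 N, if the wrist force passes 120 N, or if a joint passes its speed limit or range.

ROBOT

A 6-joint arm with a two-finger parallel gripper is mounted at the origin on a cart in front of the work surface, level with it; the furniture and walls round the work are solid. World frame = base frame: x ahead of the robot, y to its left, z up, the work surface at z = 0. Lengths are in m, angles in rad, forces in N, time in s.
With the tool pointing down it reaches from about 0.425 to 0.95 m from the base axis. Payload 3.5 kg.
Tool frame: the origin (TCP) lies on the centre line of the jaws, within the pads' length; the fingertips stand 25 mm ahead of it and the grasp point (between the pads) lies 6 mm ahead of it; y points along the fingers, z is the direction in which the jaws open and shut, and the axes are right-handed (so a half turn about y gives the same grasp; the last joint's range is limited). The gripper opens to 85 mm and grips with 20 to 120 N. Pads are 22 mm wide; open, the fingers measure 114 mm over their backs; the gripper's body (76 mm by 85 mm) begins 54 mm behind the grasp point. The pads swing forward as they close: fully open they stand 13 mm farther back than shut.
Start: joints at [1.114, 0.286, 1.577, -0, 1.279, -0.15], TCP at [0.204, 0.643, 0.256] pointing down, gripper open.
Joint ranges: [-2.77, 2.77], [-0.9, 2.22], [0.21, 2.48], [-1.53, 4.67], [0.24, 2.81], [-2.84, 2.84]. Speed limits (rad/s): [2.79, 2.79, 3.14, 3.14, 3.14, 3.14].

INTERFACE

Orientations are given as a unit quaternion [x, y, z, w].
In Python, from plant import ctrl gives the robot as it stands.
- The arm moves only by the tool arm_command, never from a script. Its argument "steps" is a list of rows, each an object with "hand": the opening, from 0 (shut) to 1 (fully open); "travel": the shift along the tool's x, y, z in units of 0.3 m (1.0 is 0.3 m), a list of three; "rotation": the turn, a rotation vector about the tool's x, y, z in units of 30 degrees (1.0 is 30 degrees), a list of three. A call has 1 to 20 rows; each row shifts and turns the pose as measured when the row begins, along the tool's axes as they then stand; what a row does not reach is not made up. A row lasts 1/8 s, in which the tool goes at most 62.5 mm and 10.7 degrees, less where a joint would pass 70% of its speed; a pose out of reach is approached as far as the arm can. A call with a number of a shift or a turn outside -1 to 1 is refused whole. A call with a gripper value outside its range is refused whole. The fingers move at their own pace and stop on an object; "grip_force" is the grip in N (left out, the last holds). Time passes only in rows, so rows that do not move let the fingers close. It gives the time, the measured TCP pose, the force and the opening at its end, in the units of the state.
- ctrl.get_state(): the state, without advancing time (a new reading comes with each control period).
- ctrl.read_camera(name): name is "scene" or "top" or "wrist"; returns (picture, depth): 420x560x3 uint8, blue, green, red; 420x560 float32, m along the optical axis (not along the pixel's ray), 0 where there is no reading.
- ctrl.camera_params(name): a dict with "fx", "fy", "cx", "cy" (pixels), "extrinsics" (4x4, takes a point from camera to world coordinates); the wrist camera has in their place "tool_from_camera" (4x4, takes a point from camera to tool coordinates, whose origin is the TCP and whose axes are the tool frame's). Camera axes: x right, y down, z forward; pixel columns grow to the right and rows downward; lengths in m; the calibration is good to about 2 mm. A picture is of the moment at which its call begins: read the wrist's pose just before it. camera_params takes no time and is no camera call.
- ctrl.sign_off(): hands the job in, once; it reports no verdict.
Trained networks look in the newest picture that a camera, given by its name, has taken for a name from the list of things; names that differ only in an ending like _2 or _b are one class to them, and where a whole thing is asked for, a point or a joint stands for the part that bears it (a point fixed in the world has none). Each returns a list of dicts, best first, with "score" (0 to 1); they miss things now and then, are a little off and sometimes report something else, mostly with a low value. They report only what shows in the picture. A call takes as long as a camera call. They do not tell look-alikes from the thing itself.
- ctrl.masks_of(camera, thing): "region" (420x560 bool, what is visible of it) and "at" ([column, row] in pixels, amid what is visible of it).
The state is a dict: "time": time; "qpos": joint angles; "dq": joint speeds; "joint_efforts": joint torques, N m; "eef_pos": TCP position; "tcp_rot": TCP orientation; "contact_force": force on the tool from outside, world axes, zero at the start; "wrist_torque": the same for the moment, N m; "opening": opening from 0.0 (shut) to 1.0 (fully open).
Only numpy, scipy, OpenCV 4.12 (cv2) and the standard library are available. Lean on these libraries where they do the work, as an engineer would, in place of code of your own. Each camera call takes 0.05 s, during which the arm holds its last target.

## Working session

There is one attempt and no reset: what is moved stays moved. The work goes in short steps, Python scripts to look and compute and a tool call to move; the robot and the scene stay as the last step left them, time stands still between calls to the robot, and variables do not carry over. Pictures are saved under pics/ and viewed, and the job is handed in when it is done.

Besides the shell and the picture viewer there is one more tool, called after "Call:" by a JSON object that holds its "op" and its "data". arm_command: Moves the arm, as the interface text tells. Shifts and turns lie within -1 to 1; 1 stands for 0.3 m of shift or 30 degrees of turn. Its arguments: {"type":"object","properties":{"steps":{"type":"array","items":{"type":"object","properties":{"hand":{"type":"number"},"travel":{"type":"array","items":{"type":"number","minimum":-1,"maximum":1}},"rotation":{"type":"array","items":{"type":"number","minimum":-1,"maximum":1}}}}},"grip_force":{"type":"number"}},"required":["steps"]}

```bash
ls; mkdir -p pics; python3 - <<'E'
from plant import ctrl
import cv2,numpy as np
print(ctrl.get_state())
for n in ["scene","top","wrist"]:
    im,d=ctrl.read_camera(n); cv2.imwrite(f"pics/{n}0.png",im)
    p=ctrl.camera_params(n); print(n,{k:(np.round(v,4).tolist() if hasattr(v,'__len__') else v) for k,v in p.items()})
E
```

```text
pics
{'time': 0.0, 'qpos': array([ 1.11400423e+00,  2.87192114e-01,  1.57816302e+00,  1.05989275e-05,
        1.27858911e+00, -1.50035531e-01]), 'dq': array([-4.50279171e-05, -5.03217601e-05,  2.17920107e-04,  1.34257522e-03,
        8.25512822e-04, -5.54875608e-04]), 'joint_efforts': array([ 1.17844385e-03, -4.05970752e+01, -2.92634082e+01, -4.64380662e-05,
        5.59118431e-03,  1.17551724e-05]), 'eef_pos': array([0.2035578 , 0.64295649, 0.25493704]), 'tcp_rot': array([ 0.69959748, -0.10828292,  0.10777925, -0.69801275]), 'contact_force': array([-0.68332743, -1.1632506 ,  0.31321207]), 'wrist_torque': array([-0.00405993,  0.03168797,  0.01634402]), 'opening': 0.9985622466763767}
scene {'fx': 464.0928923717497, 'fy': 464.0928923717497, 'cx': 282.5127961037433, 'cy': 213.12430694327213, 'extrinsics': [[0.8742, -0.2349, 0.4251, 0.0901], [-0.4856, -0.4223, 0.7654, -0.9431], [-0.0003, -0.8755, -0.4832, 0.6433], [0.0, 0.0, 0.0, 1.0]]}
top {'fx': 429.78286895580095, 'fy': 429.78286895580095, 'cx': 276.329469713138, 'cy': 211.15844784116618, 'extrinsics': [[0.0066, -0.9972, 0.0751, 0.4913], [-0.9999, -0.0058, 0.0106, -0.0541], [-0.0102, -0.0752, -0.9971, 1.3574], [0.0, 0.0, 0.0, 1.0]]}
wrist {'fx': 312.37151692126264, 'fy': 312.37151692126264, 'cx': 275.00308743980406, 'cy': 208.92683502128338, 'tool_from_camera': [[0.0004, 0.9499, 0.3125, -0.0811], [-0.0002, -0.3125, 0.9499, -0.1168], [1.0, -0.0004, 0.0001, -0.0004], [0.0, 0.0, 0.0, 1.0]]}
```

View pics/scene0.png

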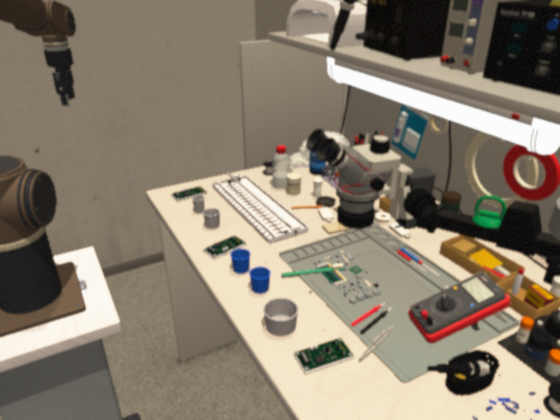

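View pics/top0.png

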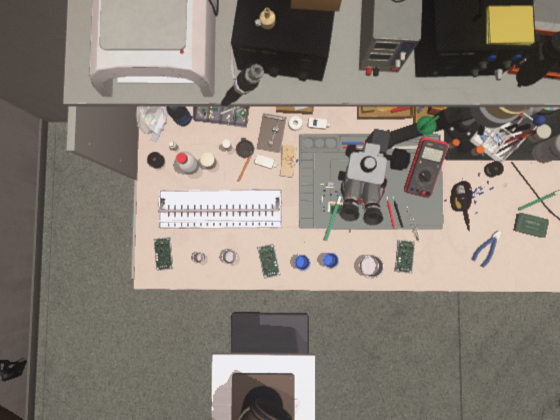

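View pics/wrist0.png

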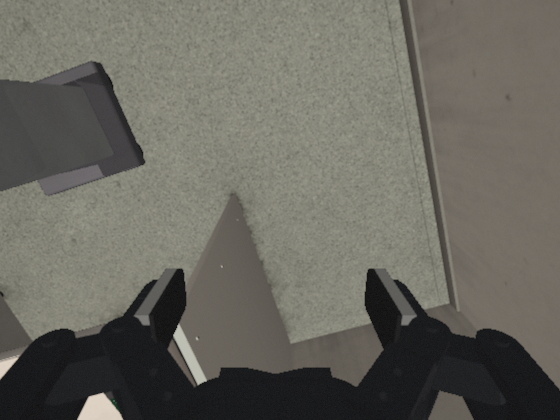

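```bash
cat > h.py <<'E'
from plant import ctrl
import cv2,numpy as np
from scipy.spatial.transform import Rotation as R
def T_of(n,st=None):
    p=ctrl.camera_params(n)
    if n!="wrist": return p,np.array(p["extrinsics"])
    st=st or ctrl.get_state()
    T=np.eye(4);T[:3,:3]=R.from_quat(st['tcp_rot']).as_matrix();T[:3,3]=st['eef_pos']
    return p,T@np.array(p["tool_from_camera"])
def cloud(n,d,st=None):
    p,T=T_of(n,st)
    v,u=np.mgrid[:d.shape[0],:d.shape[1]]
    P=np.stack([(u-p['cx'])*d/p['fx'],(v-p['cy'])*d/p['fy'],d],-1)
    W=P@T[:3,:3].T+T[:3,3]; W[d<=0]=np.nan
    return W
def ray(n,u,v,z,st=None):
    p,T=T_of(n,st); r=T[:3,:3]@np.array([(u-p['cx'])/p['fx'],(v-p['cy'])/p['fy'],1]); o=T[:3,3]
    return o+r*(z-o[2])/r[2]
def proj(n,P,st=None):
    p,T=T_of(n,st); c=np.linalg.inv(T)@np.append(P,1)
    return c[0]/c[2]*p['fx']+p['cx'],c[1]/c[2]*p['fy']+p['cy']
def shot(n,name):
    st=ctrl.get_state(); im,d=ctrl.read_camera(n); cv2.imwrite(f"pics/{name}.png",im); return im,d,st
E
cat > a.py <<'E'
from h import *
im,d,st=shot("top","top1")
W=cloud("top",d)
np.save("Wtop.npy",W)
for th in ["board_1_mid","cup_1_mid","cup_2_mid","cup_3_mid","cup_4_mid","rack","prop","prop_bar","solvent_bottle","powder_jar"]:
    for m in ctrl.masks_of("top",th)[:8]:
        r=m["region"]; P=W[r]; P=P[~np.isnan(P[:,0])]
        if len(P)==0: print(th,m['score'],m['at'],'nodepth');continue
        print(th,round(m['score'],2),np.round(m['at']),r.sum(),'med',np.round(np.median(P,0),3),'zmax',np.round(np.percentile(P[:,2],[5,95]),3),'ext',np.round(P.max(0)-P.min(0),3))
E
python3 a.py
python3 - <<'E'
import cv2
im=cv2.imread('pics/top1.png')
cv2.imwrite('pics/c1.png',cv2.resize(im[140:290,135:295],None,fx=5,fy=5)[:600])
cv2.imwrite('pics/c2.png',cv2.resize(im[170:290,290:450],None,fx=5,fy=5))
E
```

```text
cup_1_mid 0.78 [372. 266.] 375 med [ 0.423 -0.337  0.005] zmax [-0.001  0.043] ext [0.063 0.065 0.053]
cup_3_mid 0.65 [331. 259.] 181 med [ 0.441 -0.209  0.007] zmax [-0.001  0.044] ext [0.043 0.046 0.058]
cup_3_mid 0.61 [301. 263.] 158 med [ 0.433 -0.121  0.004] zmax [-0.001  0.044] ext [0.04  0.04  0.052]
cup_3_mid 0.52 [227. 257.] 166 med [0.448 0.108 0.005] zmax [-0.002  0.045] ext [0.039 0.043 0.054]
cup_4_mid 0.7 [198. 258.] 100 med [0.447 0.203 0.016] zmax [-0.001  0.046] ext [0.033 0.032 0.051]
cup_4_mid 0.67 [218. 208.] 4569 med [0.601 0.138 0.006] zmax [0.001 0.044] ext [0.124 0.385 0.06 ]
rack 0.59 [220. 210.] 4630 med [0.6   0.141 0.006] zmax [0.001 0.044] ext [0.121 0.393 0.06 ]
prop 0.77 [232. 208.] 334 med [0.593 0.087 0.043] zmax [0.002 0.051] ext [0.038 0.368 0.058]
prop_bar 0.91 [248. 210.] 162 med [0.593 0.05  0.045] zmax [0.029 0.051] ext [0.029 0.363 0.033]
solvent_bottle 0.83 [186. 165.] 388 med [0.727 0.225 0.101] zmax [0.019 0.133] ext [0.049 0.062 0.142]
powder_jar 0.75 [207. 162.] 212 med [0.744 0.171 0.056] zmax [0.011 0.061] ext [0.042 0.054 0.062]
powder_jar 0.63 [229. 210.] 179 med [0.593 0.107 0.045] zmax [0.016 0.051] ext [0.032 0.375 0.054]
```

View pics/c1.png

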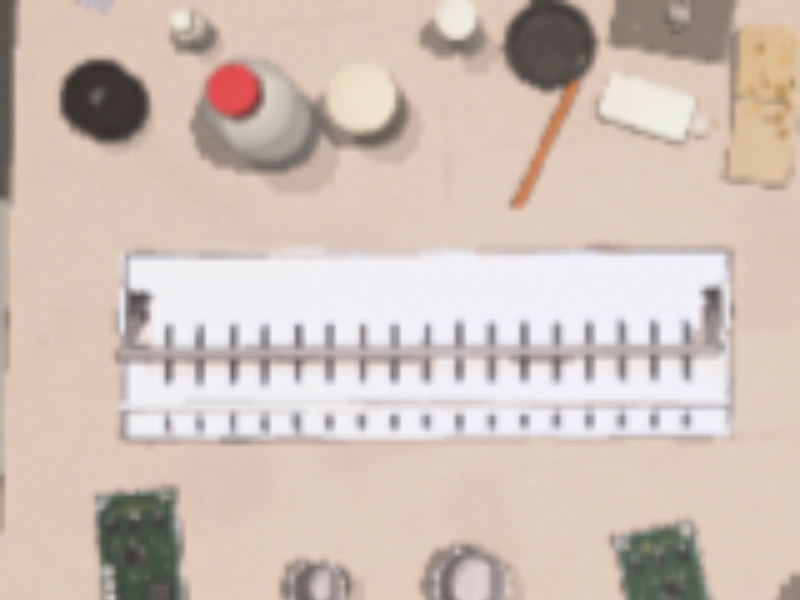

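View pics/c2.png

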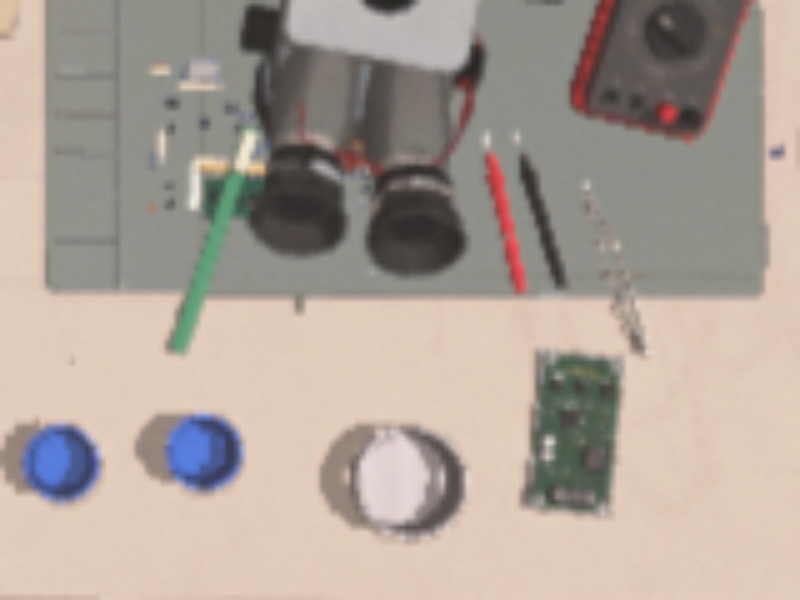

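```bash
cat > b.py <<'E'
from h import *
im,d,st=shot("top","top2")
W=np.load("Wtop.npy")
print(R.from_quat(st['tcp_rot']).as_matrix().round(3))
for i in "1234":
    for m in ctrl.masks_of("top","board_%s_mid"%i)[:8]: print(i,m['score'],m['at'])
hsv=cv2.cvtColor(im,cv2.COLOR_BGR2HSV)
for (u,v) in [(163,254),(269,261),(404,257)]:
    w=im[v-25:v+25,u-22:u+22].astype(int)
    # board = not bench colored: bench is light/pink
    g=((w[...,2]-w[...,1])<12)&(w.sum(-1)<330)
    g=cv2.morphologyEx(g.astype(np.uint8),cv2.MORPH_CLOSE,np.ones((3,3)))
    n,l,s,c=cv2.connectedComponentsWithStats(g); k=1+np.argmax(s[1:,4])
    vs,us=np.nonzero(l==k)
    P=np.array([ray("top",a+u-22,b+v-25,0.010)[:2] for a,b in zip(us,vs)])
    r=cv2.minAreaRect((P*1000).astype(np.float32)); box=cv2.boxPoints(r)
    print((u,v),'ctr',np.round(P.mean(0),4),'rect',np.round(r[0],1),np.round(r[1],1),round(r[2],1))
# rack
p=[ray("top",u,v,0.006) for u,v in [(160,191),(281,190),(281,227.5),(160,227.5)]]
print(np.round(p,4))
m=ctrl.masks_of("top","rack")[0]["region"].astype(np.uint8)
P=np.array([ray("top",b,a,0.012)[:2] for a,b in zip(*np.nonzero(m))])
r=cv2.minAreaRect((P*1000).astype(np.float32));print(r,cv2.boxPoints(r))
cv2.imwrite("pics/rk.png",cv2.resize(im[185:235,150:290],None,fx=5.6,fy=8,interpolation=cv2.INTER_CUBIC))
cv2.imwrite("pics/gb.png",cv2.resize(im[190:290,400:560],None,fx=5,fy=5))
E
python3 b.py
```

```text
[[ 0.953  0.     0.302]
 [-0.302  0.     0.953]
 [ 0.    -1.     0.   ]]
1 0.75 [230.7, 256.3]
2 0.78 [164.2, 254.3]
3 0.58 [267.8, 260.0]
4 0.86 [404.0, 256.9]
(163, 254) ctr [0.4586 0.3143] rect [457.7 314.7] [94.1 47.5] 6.0
(269, 261) ctr [ 0.4376 -0.0149] rect [437.8 -15.7] [93.2 45.5] 13.5
(404, 257) ctr [ 0.4549 -0.4394] rect [ 455.5 -438.4] [49.9 92.8] 83.3
[[ 0.6551  0.3299  0.006 ]
 [ 0.6603 -0.054   0.006 ]
 [ 0.5416 -0.0547  0.006 ]
 [ 0.5393  0.3268  0.006 ]]Traceback (most recent call last):
  File "b.py", line 22, in <module>
    P=np.array([ray("top",b,a,0.012)[:2] for a,b in zip(*np.nonzero(m))])
                ~~~^^^^^^^^^^^^^^^^^
  File "h.py", line 17, in ray
    p,T=T_of(n,st); r=T[:3,:3]@np.array([(u-p['cx'])/p['fx'],(v-p['cy'])/p['fy'],1]); o=T[:3,3]
        ~~~~^^^^^^
  File "h.py", line 5, in T_of
    p=ctrl.camera_params(n)
ValueError: time passes only in moves, steps and waits
```

```bash
ls pics
```

```text
c1.png
c2.png
scene0.png
top0.png
top1.png
top2.png
wrist0.png
```

```bash
python3 - <<'E'
s=open('h.py').read()
s=s.replace("def T_of(n,st=None):\n    p=ctrl.camera_params(n)","import pickle,os\nif not os.path.exists('cp.pkl'): pickle.dump({n:ctrl.camera_params(n) for n in ['scene','top','wrist']},open('cp.pkl','wb'))\nCP=pickle.load(open('cp.pkl','rb'))\ndef T_of(n,st=None):\n    p=CP[n]")
open('h.py','w').write(s)
E
cat > b2.py <<'E'
from h import *
im=cv2.imread("pics/top2.png")
p=[ray("top",u,v,0.012) for u,v in [(160,191),(281,190),(281,227.5),(160,227.5)]]
print(np.round(p,4))
cv2.imwrite("pics/rk.png",cv2.resize(im[185:235,150:290],None,fx=5.6,fy=8,interpolation=cv2.INTER_CUBIC))
cv2.imwrite("pics/gb.png",cv2.resize(im[190:290,400:560],None,fx=5,fy=5))
print(ctrl.get_state()['time'])
E
python3 b2.py
```

```text
[[ 0.6543  0.3282  0.012 ]
 [ 0.6596 -0.054   0.012 ]
 [ 0.5414 -0.0547  0.012 ]
 [ 0.539   0.3251  0.012 ]]
1.0
```

View pics/rk.png

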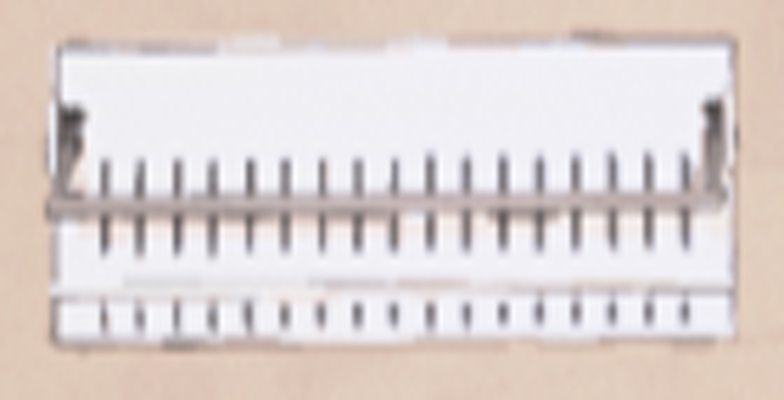

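View pics/gb.png

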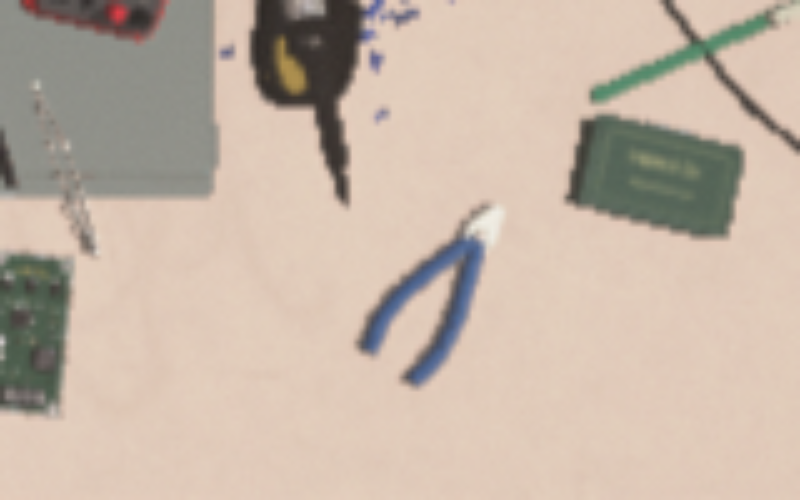

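```bash
cat > b3.py <<'E'
from h import *
q=[ray("top",u,v,z) for u,v,z in [(159.8,228.1,.008),(281.3,227.3,.008),(159.8,190.4,.017),(281.3,189.8,.017),(159.8,221,.017),(281.3,220.3,.017)]]
print(np.round(q,4))
# fit rack pose
obj=np.array([[-23,192],[-23,-192],[95,192],[95,-192],[-2,192],[-2,-192]])/1000
Q=np.array(q)[:,:2]
def fit(obj,Q):
    oc,qc=obj.mean(0),Q.mean(0); H=(obj-oc).T@(Q-qc); U,S,V=np.linalg.svd(H); Rm=(U@V).T
    return Rm,qc-Rm@oc
Rm,t=fit(obj,Q); print(np.degrees(np.arctan2(Rm[1,0],Rm[0,0])),t,(Q-obj@Rm.T-t).round(4))
W=np.load("Wtop.npy")
# bar points
B=W[185:235,150:290]; g=B[...,2]; sel=(g>0.03)&(g<0.06)
P=B[sel]; L=(P[:,:2]-t)@Rm; print(len(P),np.median(L,0),np.percentile(P[:,2],[10,50,90]),np.percentile(L[:,0],[10,50,90]), np.polyfit(L[:,1],L[:,0],1))
f=B[(g<0.02)];print('floor z',np.median(f[:,2]))
b=W[240:280,165:195];print('bench',np.nanmedian(b[...,2]))
E
python3 b3.py
```

```text
[[ 0.5373  0.3268  0.008 ]
 [ 0.5422 -0.0556  0.008 ]
 [ 0.6556  0.3275  0.017 ]
 [ 0.6596 -0.055   0.017 ]
 [ 0.5592  0.3249  0.017 ]
 [ 0.5637 -0.0555  0.017 ]]
0.6586729454318154 [0.56294083 0.13524434] [[-0.0004 -0.0002]
 [ 0.0001  0.0014]
 [-0.0001 -0.0008]
 [-0.0006  0.0007]
 [ 0.0005 -0.0023]
 [ 0.0006  0.0013]]
331 [ 0.02943588 -0.01839113] [0.04135946 0.04543254 0.04998366] [0.02629357 0.02943588 0.03290898] [0.00016842 0.02963208]
floor z 0.0034332699374983733
bench -6.157884636381894e-05
```

```bash
cat > plan.py <<'E'
from h import *
def Rm(yaw,tilt=0):
    # tool pointing down; tool x=world X rotated by yaw; tilt: approach leans forward (+x tool)
    y=np.radians(yaw); t=np.radians(tilt)
    base=np.array([[1,0,0],[0,0,1],[0,-1,0]],float) # cols x=X,y=-Z,z=+Y
    B=R.from_matrix(base)
    return R.from_euler('z',y)*B*R.from_rotvec([0,0,-t]) if False else R.from_euler('z',y)*R.from_euler('y',-t)*B
def plan(wps,step=0.045,ang=9.0,st=None,pr=True):
    """wps: list of (pos,R,hand) ; prints rows"""
    st=st or ctrl.get_state()
    p=np.array(st['eef_pos']);q=R.from_quat(st['tcp_rot'])
    rows=[]
    for (tp,tr,h) in wps:
        tp=np.array(tp,float)
        if isinstance(h,tuple): h,s,a=h
        else: s,a=step,ang
        d=np.linalg.norm(tp-p); an=(q.inv()*tr).magnitude()
        n=max(1,int(np.ceil(max(d/s,np.degrees(an)/a))))
        p0,q0=p.copy(),q; rel=(q0.inv()*tr).as_rotvec()
        for k in range(1,n+1):
            gp=p0+(tp-p0)*k/n; gq=q0*R.from_rotvec(rel*k/n)
            t=np.round(q.inv().apply(gp-p)/0.3,3)
            r=np.round((q.inv()*gq).as_rotvec()/np.radians(30),3)
            rows.append((h,t,r))
            p=p+q.apply(t*0.3); q=q*R.from_rotvec(r*np.radians(30))
    f=lambda v:"["+",".join("%g"%(x+0.0) for x in v)+"]"
    print(len(rows),"rows"); print("["+",".join('{"hand":%g,"travel":%s,"rotation":%s}'%(h,f(t),f(r)) for h,t,r in rows)+"]")
RT=np.array([0.563,0.1352,0.006]); RY=0.66
def rk(x,y,z):
    a=np.radians(RY); return RT+np.array([x*np.cos(a)-y*np.sin(a),x*np.sin(a)+y*np.cos(a),z])
E
python3 - <<'E'
from plan import *
print(Rm(0,0).as_matrix().round(2),Rm(0,40).apply([0,1,0]).round(2),Rm(0,40).apply([1,0,0]).round(2))
im,d,st=shot("wrist","w1")
p=CP['wrist'];T=np.array(p["tool_from_camera"])
v,u=np.mgrid[:420,:560]; P=np.stack([(u-p['cx'])*d/p['fx'],(v-p['cy'])*d/p['fy'],d],-1)@T[:3,:3].T+T[:3,3]
for (a,b,c,e) in [(260,330,130,190),(260,330,360,420)]:
    Q=P[a:b,c:e][d[a:b,c:e]>0]; Q=Q[Q[:,1]<0.06]; print(len(Q),np.percentile(Q,[0,5,50,95,100],axis=0).round(4))
plan([((0.40,0.45,0.25),Rm(0.66),0),((0.571,0.16,0.18),Rm(0.66),0)])
E
```

```text
[[ 1.  0.  0.]
 [ 0.  0.  1.]
 [ 0. -1.  0.]] [ 0.64  0.   -0.77] [0.77 0.   0.64]
2719 [[-0.0141 -0.0342 -0.057 ]
 [-0.0129 -0.0288 -0.0545]
 [-0.0087 -0.0104 -0.0436]
 [ 0.0054  0.0079 -0.0427]
 [ 0.0102  0.0131 -0.0419]]
2669 [[-0.0143 -0.0345  0.0416]
 [-0.0128 -0.0278  0.0422]
 [-0.0086 -0.0099  0.043 ]
 [ 0.0056  0.0079  0.0539]
 [ 0.0105  0.013   0.0564]]
15 rows
[{"hand":0,"travel":[0.117,0.003,-0.06],"rotation":[0,-0.087,0]},{"hand":0,"travel":[0.114,0.003,-0.064],"rotation":[0,-0.087,0]},{"hand":0,"travel":[0.111,0.003,-0.07],"rotation":[0,-0.087,0]},{"hand":0,"travel":[0.108,0.003,-0.075],"rotation":[0,-0.086,0]},{"hand":0,"travel":[0.104,0.003,-0.08],"rotation":[0,-0.087,0]},{"hand":0,"travel":[0.1,0.003,-0.085],"rotation":[0,-0.087,0]},{"hand":0,"travel":[0.097,0.003,-0.088],"rotation":[0,-0.087,0]},{"hand":0,"travel":[0.07,0.029,-0.122],"rotation":[0,0,0]},{"hand":0,"travel":[0.07,0.029,-0.121],"rotation":[0,0,0]},{"hand":0,"travel":[0.069,0.03,-0.122],"rotation":[0,0,0]},{"hand":0,"travel":[0.07,0.029,-0.122],"rotation":[0,0,0]},{"hand":0,"travel":[0.07,0.029,-0.122],"rotation":[0,0,0]},{"hand":0,"travel":[0.07,0.029,-0.121],"rotation":[0,0,0]},{"hand":0,"travel":[0.07,0.029,-0.122],"rotation":[0,0,0]},{"hand":0,"travel":[0.069,0.029,-0.122],"rotation":[0,0,0]}]
```

Call:
{"op": "arm_command", "data": {"steps": [{"hand": 0,"travel": [0.117,0.003,-0.06],"rotation": [0,-0.087,0]},{"hand": 0,"travel": [0.114,0.003,-0.064],"rotation": [0,-0.087,0]},{"hand": 0,"travel": [0.111,0.003,-0.07],"rotation": [0,-0.087,0]},{"hand": 0,"travel": [0.108,0.003,-0.075],"rotation": [0,-0.086,0]},{"hand": 0,"travel": [0.104,0.003,-0.08],"rotation": [0,-0.087,0]},{"hand": 0,"travel": [0.1,0.003,-0.085],"rotation": [0,-0.087,0]},{"hand": 0,"travel": [0.097,0.003,-0.088],"rotation": [0,-0.087,0]},{"hand": 0,"travel": [0.07,0.029,-0.122],"rotation": [0,0,0]},{"hand": 0,"travel": [0.07,0.029,-0.121],"rotation": [0,0,0]},{"hand": 0,"travel": [0.069,0.03,-0.122],"rotation": [0,0,0]},{"hand": 0,"travel": [0.07,0.029,-0.122],"rotation": [0,0,0]},{"hand": 0,"travel": [0.07,0.029,-0.122],"rotation": [0,0,0]},{"hand": 0,"travel": [0.07,0.029,-0.121],"rotation": [0,0,0]},{"hand": 0,"travel": [0.07,0.029,-0.122],"rotation": [0,0,0]},{"hand": 0,"travel": [0.069,0.029,-0.122],"rotation": [0,0,0]}]}}

```text
time: 2.92
eef_pos: [0.5875, 0.1517, 0.1813]
tcp_rot: [-0.705, -0.013, 0.007, 0.709]
contact_force: [0.2, 0.2, -0.3]
opening: -0.002
```

```bash
python3 - <<'E'
from plan import *
im,d,st=shot("wrist","w2")
print(st['eef_pos'],st['qpos'].round(2),Rm(.66).inv().__mul__(R.from_quat(st['tcp_rot'])).as_rotvec(degrees=True).round(1),st['opening'])
W=cloud("wrist",d,st)
print(proj("wrist",rk(0.0294,0,0.038),st))
# bar points
sel=(W[...,2]>0.04)&(W[...,2]<0.06)&(abs(W[...,0]-.595)<.03)
L=(W[sel][:,:2]-RT[:2]);print(sel.sum(),np.median(L,0),np.median(W[sel],0), np.polyfit(L[:,1],L[:,0],1))
E
```

```text
[0.58745746 0.15166181 0.18129387] [ 0.08  0.2   1.82  0.01  1.11 -1.52] [ 0.3 -1.  -0.5] -0.0020774349424581545
(np.float64(255.68486776183133), np.float64(209.9071097606296))
3969 [0.02916356 0.00322585] [0.59216356 0.13842585 0.04585766] [-0.01237863  0.02938072]
```

View pics/w2.png

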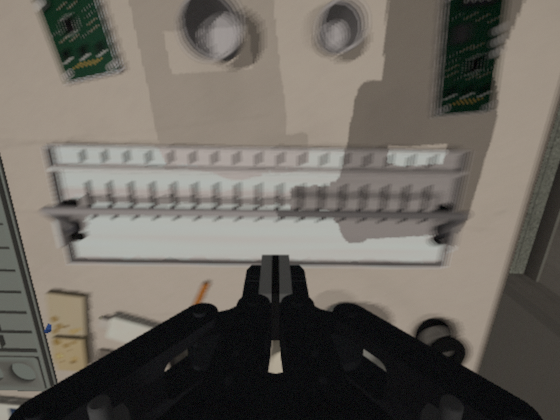

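```bash
python3 - <<'E'
from plan import *
plan([((0.565,0.135,0.12),Rm(.66),0),((0.565,0.135,0.12),Rm(.66),0)],step=.03)
E
```

```text
4 rows
[{"hand":0,"travel":[-0.028,0.067,-0.013],"rotation":[-0.001,0.009,0.006]},{"hand":0,"travel":[-0.028,0.066,-0.013],"rotation":[-0.001,0.009,0.005]},{"hand":0,"travel":[-0.027,0.067,-0.014],"rotation":[-0.001,0.009,0.006]},{"hand":0,"travel":[0,0,0],"rotation":[0,0,0]}]
```

Call:
{"op": "arm_command", "data": {"steps": [{"hand": 0,"travel": [-0.028,0.067,-0.013],"rotation": [-0.001,0.009,0.006]},{"hand": 0,"travel": [-0.028,0.066,-0.013],"rotation": [-0.001,0.009,0.005]},{"hand": 0,"travel": [-0.027,0.067,-0.014],"rotation": [-0.001,0.009,0.006]},{"hand": 0,"travel": [0,0,0],"rotation": [0,0,0]},{"hand": 0,"travel": [0,0,0],"rotation": [0,0,0]}]}}

```text
time: 3.6
eef_pos: [0.5667, 0.1329, 0.12]
tcp_rot: [-0.707, -0.003, 0.001, 0.707]
contact_force: [-0.6, 0.2, -0.2]
opening: -0.004
```

```bash
python3 - <<'E'
from plan import *
plan([((0.565,0.135,0.06),Rm(.66),0)],step=.03)
E
```

```text
3 rows
[{"hand":0,"travel":[-0.002,0.067,0.002],"rotation":[0,-0.003,0.002]},{"hand":0,"travel":[-0.002,0.066,0.003],"rotation":[-0.001,-0.003,0.002]},{"hand":0,"travel":[-0.002,0.067,0.002],"rotation":[0,-0.003,0.001]}]
```

Call:
{"op": "arm_command", "data": {"steps": [{"hand": 0,"travel": [-0.002,0.067,0.002],"rotation": [0,-0.003,0.002]},{"hand": 0,"travel": [-0.002,0.066,0.003],"rotation": [-0.001,-0.003,0.002]},{"hand": 0,"travel": [-0.002,0.067,0.002],"rotation": [0,-0.003,0.001]},{"hand": 0,"travel": [0,0,0],"rotation": [0,0,0]},{"hand": 0,"travel": [0.03,0,0],"rotation": [0,0,0]},{"hand": 0,"travel": [0.03,0,0],"rotation": [0,0,0]},{"hand": 0,"travel": [0.03,0,0],"rotation": [0,0,0]},{"hand": 0,"travel": [0.02,0,0],"rotation": [0,0,0]},{"hand": 0,"travel": [0,0,0],"rotation": [0,0,0]}]}}

```text
time: 4.72
eef_pos: [0.5958, 0.1368, 0.0593]
tcp_rot: [0.707, -0.002, -0.012, -0.707]
contact_force: [-1.0, 1.1, -0.1]
opening: 0.0
```

Call:
{"op": "arm_command", "data": {"steps": [{"hand": 0,"travel": [0.025,0,0],"rotation": [0,0,0]},{"hand": 0,"travel": [0.025,0,0],"rotation": [0,0,0]},{"hand": 0,"travel": [0.01,0,0],"rotation": [0,0,0]},{"hand": 0,"travel": [0,0,0],"rotation": [0,0,0]}]}}

```text
time: 5.22
eef_pos: [0.616, 0.1371, 0.0594]
tcp_rot: [0.707, -0.001, -0.011, -0.707]
contact_force: [-1.0, 0.3, 0.6]
opening: -0.004
```

```bash
python3 - <<'E'
from plan import *
im,d,st=shot("scene","s3")
cv2.imwrite("pics/s3c.png",cv2.resize(im[120:270,150:350],None,fx=4,fy=4))
E
```

```text
(no output)
```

View pics/s3c.png

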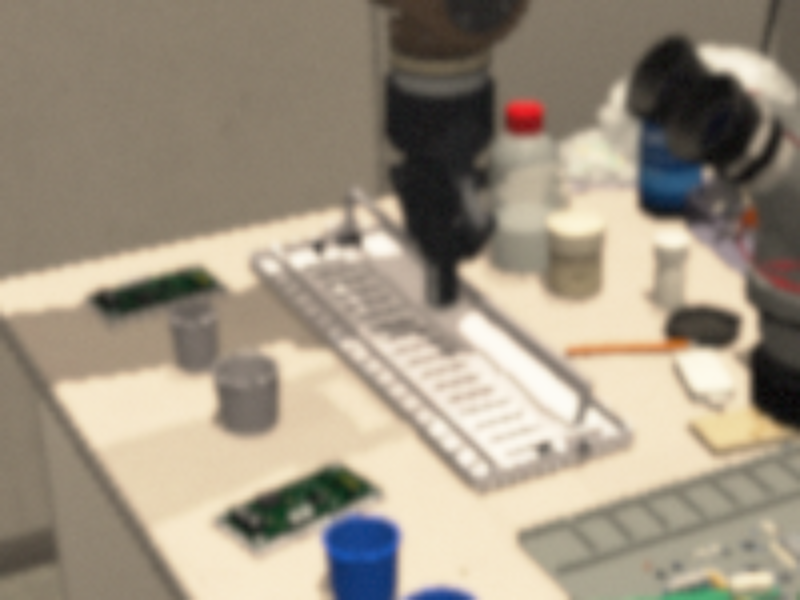

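Call:
{"op": "arm_command", "data": {"steps": [{"hand": 0,"travel": [0.015,0,0],"rotation": [0,0,0]},{"hand": 0,"travel": [0,0,0],"rotation": [0,0,0]},{"hand": 0,"travel": [0.01,0,0],"rotation": [0,0,0]},{"hand": 0,"travel": [0,0,0],"rotation": [0,0,0]}]}}

```text
time: 5.78
eef_pos: [0.6172, 0.1372, 0.0589]
tcp_rot: [0.708, -0.008, -0.019, -0.706]
contact_force: [-0.1, 0.5, 0.8]
opening: -0.001
```

Call:
{"op": "arm_command", "data": {"steps": [{"hand": 0,"travel": [-0.06,0,0],"rotation": [0,0,0]},{"hand": 0,"travel": [-0.1,-0.03,0],"rotation": [0,0,0]},{"hand": 0.5,"travel": [-0.1,-0.1,0],"rotation": [0,0,0]},{"hand": 0.8,"travel": [-0.1,-0.13,0],"rotation": [0,0,0]},{"hand": 0.8,"travel": [0,-0.05,0],"rotation": [0,0,0]},{"hand": 0.8,"travel": [0,0,0],"rotation": [0,0,0]}]}}

```text
time: 6.52
eef_pos: [0.5148, 0.1353, 0.1585]
tcp_rot: [0.708, -0.003, -0.013, -0.707]
contact_force: [-0.6, -0.2, -0.1]
opening: 0.801
```

```bash
cat > bar.py <<'E'
from plan import *
im,d,st=shot("top","t4")
W=cloud("top",d)
B=W[180:235,150:295]; g=B[...,2]; L=(B[...,:2]-RT[:2]); 
sel=(g>0.035)&(g<0.075)&(L[...,0]>0.01)&(L[...,0]<0.09)
print(sel.sum(),np.median(L[sel],0),np.percentile(g[sel],[10,50,90]),np.polyfit(L[sel][:,1],L[sel][:,0],1))
print(st['eef_pos'])
E
python3 bar.py
```

```text
323 [0.06604654 0.02751597] [0.04995949 0.05470069 0.05768508] [-0.0124093   0.06620813]
[0.51482697 0.13530321 0.15845913]
```

```bash
cat > mv.py <<'E'
import sys
from plan import *
# usage: mv.py "x,y,z,yaw,tilt,hand[,step];..." 
w=[]
for s in sys.argv[1].split(';'):
    a=[float(x) for x in s.split(',')]
    w.append((a[:3],Rm(a[3],a[4]),a[5] if len(a)<7 else (a[5],a[6],8.0)))
st=ctrl.get_state(); print(st['eef_pos'].round(4),R.from_quat(st['tcp_rot']).as_matrix()[:,0].round(3))
plan(w,st=st)
E
cat > brd.py <<'E'
import sys
from plan import *
nm=sys.argv[1]; z=float(sys.argv[2]); gx,gy=float(sys.argv[3]),float(sys.argv[4])
im,d,st=shot("wrist",nm)
i=im.astype(int)
g=((i[...,2]-i[...,1])<6)&(i[...,0]<i[...,1]+8)&(i.sum(-1)<330)
W=cloud("wrist",d,st)
g&=(np.hypot(W[...,0]-gx,W[...,1]-gy)<0.075)&(W[...,2]<0.03)&(W[...,2]>0.004)
vs,us=np.nonzero(g)
P=W[g][:,:2]
# consistent plane: use depth points
gg=np.zeros((420,560),np.uint8); gg[vs,us]=255; cv2.imwrite(f"pics/{nm}m.png",gg)
r=cv2.minAreaRect((P*1000).astype(np.float32)); print('rect',np.round(r[0],1),np.round(r[1],1),round(r[2],1),'n',len(P),'z',np.percentile(W[g][:,2],[2,10,50,90,98]).round(4))
# robust slab: percentiles along axes
a=r[2] if r[1][0]>r[1][1] else r[2]-90
a=np.radians(a); ux=np.array([np.cos(a),np.sin(a)]);uy=np.array([-ux[1],ux[0]])
X=P@ux;Y=P@uy; lx=np.percentile(X,[.3,99.7]);ly=np.percentile(Y,[.3,99.7])
print('long yaw',np.degrees(a),'ctr',(ux*lx.mean()+uy*ly.mean()).round(4),'size',np.ptp(lx),np.ptp(ly), st['eef_pos'])
E
python3 mv.py "0.43,0.25,.18,3,0,.8;0.458,.3147,.15,6,0,.8"
```

```text
[0.5143 0.1353 0.1575] [ 1.     0.013 -0.025]
6 rows
[{"hand":0.8,"travel":[-0.069,-0.017,0.097],"rotation":[0,-0.019,-0.012]},{"hand":0.8,"travel":[-0.069,-0.018,0.097],"rotation":[0.001,-0.018,-0.012]},{"hand":0.8,"travel":[-0.067,-0.018,0.098],"rotation":[0,-0.019,-0.012]},{"hand":0.8,"travel":[-0.066,-0.018,0.098],"rotation":[0.001,-0.018,-0.012]},{"hand":0.8,"travel":[0.052,0.05,0.105],"rotation":[0,-0.05,0]},{"hand":0.8,"travel":[0.055,0.05,0.104],"rotation":[0,-0.05,0]}]
```

Call:
{"op": "arm_command", "data": {"steps": [{"hand": 0.8,"travel": [-0.069,-0.017,0.097],"rotation": [0,-0.019,-0.012]},{"hand": 0.8,"travel": [-0.069,-0.018,0.097],"rotation": [0.001,-0.018,-0.012]},{"hand": 0.8,"travel": [-0.067,-0.018,0.098],"rotation": [0,-0.019,-0.012]},{"hand": 0.8,"travel": [-0.066,-0.018,0.098],"rotation": [0.001,-0.018,-0.012]},{"hand": 0.8,"travel": [0.052,0.05,0.105],"rotation": [0,-0.05,0]},{"hand": 0.8,"travel": [0.055,0.05,0.104],"rotation": [0,-0.05,0]},{"hand": 0.8,"travel": [0,0,0],"rotation": [0,0,0]},{"hand": 0.8,"travel": [0,0,0],"rotation": [0,0,0]}]}}

```text
time: 7.58
eef_pos: [0.4587, 0.3182, 0.1366]
tcp_rot: [0.708, 0.032, -0.041, -0.705]
contact_force: [0.6, 0.2, 0.2]
opening: 0.799
```

```bash
python3 brd.py w5 0.01 .458 .3147
```

```text
rect [458.1 317.6] [97.1 49.6] 6.3 n 5972 z [0.0058 0.0064 0.0073 0.0126 0.0155]
long yaw 6.2575483322143555 ctr [0.458  0.3174] size 0.09587091991281482 0.04868277149092565 [0.4587046  0.31816361 0.13663176]
```

View pics/w5.png

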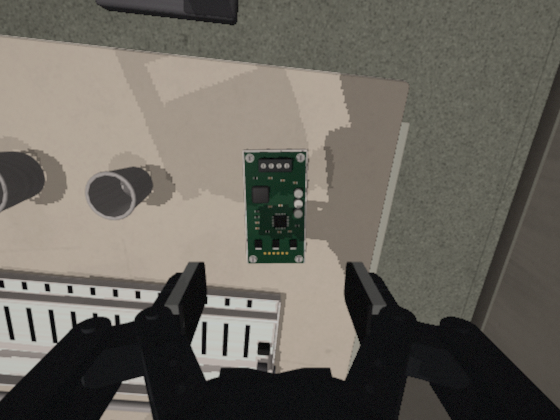

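View pics/w5m.png

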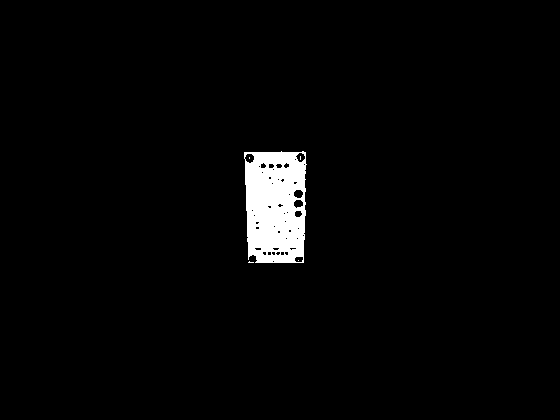

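```bash
python3 mv.py "0.458,0.3175,.06,6.3,0,.8,.03;0.458,.3175,.024,6.3,0,.8,.015"
```

```text
[0.4585 0.3179 0.1366] [ 0.995  0.102 -0.013]
6 rows
[{"hand":0.8,"travel":[0,0.085,0],"rotation":[0.002,-0.005,-0.008]},{"hand":0.8,"travel":[0.001,0.085,0],"rotation":[0.002,-0.004,-0.008]},{"hand":0.8,"travel":[-0.001,0.085,-0.001],"rotation":[0.003,-0.005,-0.008]},{"hand":0.8,"travel":[0,0.04,0],"rotation":[0,0,0]},{"hand":0.8,"travel":[0,0.04,0],"rotation":[0,0,0]},{"hand":0.8,"travel":[0,0.04,0],"rotation":[0,0,0]}]
```

Call:
{"op": "arm_command", "data": {"steps": [{"hand": 0.8,"travel": [0,0.085,0],"rotation": [0.002,-0.005,-0.008]},{"hand": 0.8,"travel": [0.001,0.085,0],"rotation": [0.002,-0.004,-0.008]},{"hand": 0.8,"travel": [-0.001,0.085,-0.001],"rotation": [0.003,-0.005,-0.008]},{"hand": 0.8,"travel": [0,0.04,0],"rotation": [0,0,0]},{"hand": 0.8,"travel": [0,0.04,0],"rotation": [0,0,0]},{"hand": 0.8,"travel": [0,0.03,0],"rotation": [0,0,0]},{"hand": 0.8,"travel": [0,0,0],"rotation": [0,0,0]},{"hand": 0.8,"travel": [0,0,0],"rotation": [0,0,0]}]}}

```text
time: 8.62
eef_pos: [0.462, 0.3147, 0.0281]
tcp_rot: [-0.705, -0.04, 0.034, 0.707]
contact_force: [0.5, 0.5, 0.6]
opening: 0.799
```

```bash
python3 mv.py "0.458,.3175,.024,6.3,0,.8,.015"; cat > tips.py <<'E'
from plan import *
im,d,st=shot("wrist","tips")
p=CP['wrist'];T=np.array(p["tool_from_camera"])
v,u=np.mgrid[:420,:560]; P=np.stack([(u-p['cx'])*d/p['fx'],(v-p['cy'])*d/p['fy'],d],-1)@T[:3,:3].T+T[:3,3]
W=cloud("wrist",d,st); hz=30
i=im.astype(int)
for s in (-1,1):
    g=(d>0)&(s*P[...,2]>0)&(abs(P[...,2])<.062)&(abs(P[...,0])<.016)&(i.sum(-1)<200)&(W[...,2]>-0.01)
    Q=P[g]; print(s,len(Q),'tool y pct',np.percentile(Q[:,1],[90,97,99,100]).round(4),'z',np.percentile(abs(Q[:,2]),[1,5]).round(4),'world z min',W[g][:,2].min().round(4))
E
python3 tips.py
```

```text
[0.462  0.3147 0.0281] [0.995 0.104 0.009]
1 rows
[{"hand":0.8,"travel":[-0.012,0.014,0.011],"rotation":[-0.005,-0.012,0.016]}]
-1 16174 tool y pct [0.0203 0.0213 0.0217 0.024 ] z [0.0007 0.0029] world z min 0.0042
1 16645 tool y pct [0.0204 0.0213 0.0217 0.0299] z [0.0006 0.0028] world z min -0.0015
```

View pics/tips.png

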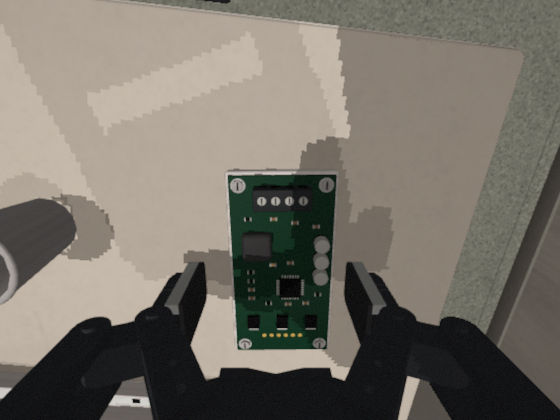

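```bash
python3 - <<'E'
from plan import *
im,d,st=shot("wrist","tips2")
p=CP['wrist'];T=np.array(p["tool_from_camera"])
v,u=np.mgrid[:420,:560]; P=np.stack([(u-p['cx'])*d/p['fx'],(v-p['cy'])*d/p['fy'],d],-1)@T[:3,:3].T+T[:3,3]
for (a,b) in [(197,265),(200,280),(193,264),(354,265),(352,280),(358,264),(200,295)]:
    print((a,b),P[b,a].round(4))
print(st['eef_pos'])
E
```

```text
(197, 265) [-0.0116  0.0119 -0.0364]
(200, 280) [-0.007   0.0065 -0.0341]
(193, 264) [-0.0123  0.0116 -0.0381]
(354, 265) [-0.0119  0.0112  0.0358]
(352, 280) [-0.0077  0.0051  0.0338]
(358, 264) [-0.0122  0.0116  0.0377]
(200, 295) [-0.0002  0.005  -0.0343]
[0.46194286 0.31470057 0.02815082]
```

Call:
{"op": "arm_command", "data": {"steps": [{"hand": 0.8,"travel": [-0.012,0.012,0.011],"rotation": [-0.005,-0.012,0.016]},{"hand": 0.8,"travel": [0,0.012,0],"rotation": [0,0,0]},{"hand": 0.5,"travel": [0,0,0],"rotation": [0,0,0]},{"hand": 0.5,"travel": [0,0,0],"rotation": [0,0,0]},{"hand": 0.5,"travel": [0,0,0],"rotation": [0,0,0]},{"hand": 0.5,"travel": [0,0,0],"rotation": [0,0,0]}], "grip_force": 40}}

```text
time: 9.48
eef_pos: [0.4586, 0.3186, 0.0221]
tcp_rot: [-0.706, -0.04, 0.039, 0.706]
contact_force: [-0.1, 0.8, 0.3]
opening: 0.595
```

```bash
python3 mv.py "0.458,.3175,.024,6.3,0,.8,.015"
```

```text
[0.4586 0.3186 0.0221] [0.994 0.111 0.002]
1 rows
[{"hand":0.8,"travel":[-0.003,-0.006,-0.003],"rotation":[-0.001,0.002,0.004]}]
```

```bash
cat >> plan.py <<'E'
def tcp_place(yr,dx=0.0,dz=0.0,tilt=40,off=0.018,cx=0.0435,cz=0.0383,ox=0.0):
    t=np.radians(tilt); a=np.array([np.sin(t),0,-np.cos(t)]); xx=np.array([np.cos(t),0,np.sin(t)])
    l=np.array([cx+dx,yr,cz+dz])-off*a-ox*xx
    return rk(*l)
E
python3 - <<'E'
from plan import *
h=tcp_place(.1,dz=.05); print(h,tcp_place(.1))
plan([((0.459,.318,.07),Rm(6.3),(.5,.025,8)),((.5,.28,.13),Rm(3,10),.5),(h,Rm(RY,40),.5)],step=.035,ang=7)
E
```

```text
[0.59377581 0.23556116 0.1080888 ] [0.59377581 0.23556116 0.0580888 ]
10 rows
[{"hand":0.5,"travel":[0.001,-0.08,-0.001],"rotation":[0,0.001,0.002]},{"hand":0.5,"travel":[0,-0.08,-0.001],"rotation":[-0.001,0.001,0.002]},{"hand":0.5,"travel":[0.041,-0.067,-0.047],"rotation":[-0.003,0.037,-0.111]},{"hand":0.5,"travel":[0.045,-0.064,-0.046],"rotation":[-0.003,0.036,-0.111]},{"hand":0.5,"travel":[0.05,-0.061,-0.046],"rotation":[-0.004,0.037,-0.111]},{"hand":0.5,"travel":[0.057,0.025,-0.033],"rotation":[-0.007,0.014,-0.2]},{"hand":0.5,"travel":[0.055,0.031,-0.032],"rotation":[-0.006,0.015,-0.2]},{"hand":0.5,"travel":[0.052,0.037,-0.032],"rotation":[-0.007,0.014,-0.2]},{"hand":0.5,"travel":[0.047,0.042,-0.031],"rotation":[-0.006,0.014,-0.2]},{"hand":0.5,"travel":[0.043,0.046,-0.031],"rotation":[-0.007,0.015,-0.2]}]
```

Call:
{"op": "arm_command", "data": {"steps": [{"hand": 0.4,"travel": [0.001,-0.08,-0.001],"rotation": [0,0.001,0.002]},{"hand": 0.4,"travel": [0,-0.08,-0.001],"rotation": [-0.001,0.001,0.002]},{"hand": 0.4,"travel": [0.041,-0.067,-0.047],"rotation": [-0.003,0.037,-0.111]},{"hand": 0.4,"travel": [0.045,-0.064,-0.046],"rotation": [-0.003,0.036,-0.111]},{"hand": 0.4,"travel": [0.05,-0.061,-0.046],"rotation": [-0.004,0.037,-0.111]},{"hand": 0.4,"travel": [0.057,0.025,-0.033],"rotation": [-0.007,0.014,-0.2]},{"hand": 0.4,"travel": [0.055,0.031,-0.032],"rotation": [-0.006,0.015,-0.2]},{"hand": 0.4,"travel": [0.052,0.037,-0.032],"rotation": [-0.007,0.014,-0.2]},{"hand": 0.4,"travel": [0.047,0.042,-0.031],"rotation": [-0.006,0.014,-0.2]},{"hand": 0.4,"travel": [0.043,0.046,-0.031],"rotation": [-0.007,0.015,-0.2]},{"hand": 0.4,"travel": [0,0,0],"rotation": [0,0,0]},{"hand": 0.4,"travel": [0,0,0],"rotation": [0,0,0]}]}}

```text
time: 10.98
eef_pos: [0.5867, 0.232, 0.1053]
tcp_rot: [0.671, 0.237, 0.232, -0.664]
contact_force: [0.4, -0.2, -0.9]
opening: 0.59
```

```bash
cat > hold.py <<'E'
import sys
from plan import *
im,d,st=shot("wrist",sys.argv[1])
i=im.astype(int)
p=CP['wrist'];T=np.array(p["tool_from_camera"])
v,u=np.mgrid[:420,:560]; P=np.stack([(u-p['cx'])*d/p['fx'],(v-p['cy'])*d/p['fy'],d],-1)@T[:3,:3].T+T[:3,3]
g=((i[...,1]-i[...,2])>4)&(i[...,0]<i[...,1]+8)&(i.sum(-1)<400)&(abs(P[...,0])<.08)&(abs(P[...,2])<.04)&(P[...,1]<.04)&(P[...,1]>-.02)&(d>0)
Q=P[g]; print(len(Q),'tool x',np.percentile(Q[:,0],[.5,99.5]).round(4),'y',np.percentile(Q[:,1],[5,50,95]).round(4),'z',np.percentile(Q[:,2],[.5,99.5]).round(4))
A=np.c_[Q[:,0],np.ones(len(Q))]; print('slope y/x deg',np.degrees(np.arctan(np.polyfit(Q[:,0],Q[:,1],1)[0])))
rr=R.from_quat(st['tcp_rot']); print(st['eef_pos'],'err',(Rm(RY,40).inv()*rr).as_rotvec(degrees=True).round(2), st['opening'], st['qpos'].round(2))
E
python3 hold.py w6
```

```text
12715 tool x [-0.0483  0.048 ] y [0.0138 0.0148 0.0157] z [-0.0245  0.0236]
slope y/x deg 0.1704899468462227
[0.58667604 0.23196764 0.10532749] err [-0.81 -0.03  1.3 ] 0.5898244862854208 [ 0.28  0.18  2.12 -0.77  0.26 -0.61]
```

View pics/w6.png

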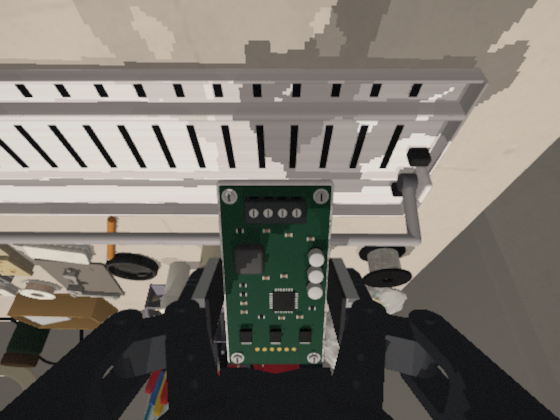

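```bash
python3 - <<'E'
from plan import *
h=tcp_place(.1,dz=.03)
plan([(h,Rm(RY,40),.4)],step=.015,ang=7)
E
```

```text
2 rows
[{"hand":0.4,"travel":[-0.009,0.03,0.006],"rotation":[0.013,0.001,-0.022]},{"hand":0.4,"travel":[-0.009,0.03,0.006],"rotation":[0.014,0,-0.021]}]
```

Call:
{"op": "arm_command", "data": {"steps": [{"hand": 0.4,"travel": [-0.009,0.03,0.006],"rotation": [0.013,0.001,-0.022]},{"hand": 0.4,"travel": [-0.009,0.03,0.006],"rotation": [0.014,0,-0.021]},{"hand": 0.4,"travel": [0,0,0],"rotation": [0,0,0]}]}}

```text
time: 11.4
eef_pos: [0.5941, 0.2409, 0.0938]
tcp_rot: [0.667, 0.243, 0.238, -0.663]
contact_force: [0.5, -0.1, -0.6]
opening: 0.597
```

```bash
python3 - <<'E'
from plan import *
st=ctrl.get_state(); print(st['qpos'].round(3),(Rm(RY,40).inv()*R.from_quat(st['tcp_rot'])).as_rotvec(degrees=True).round(2),st['eef_pos']-tcp_place(.1,dz=.03))
plan([(tcp_place(.1,dz=.012),Rm(RY,40),.4)],step=.01,ang=7)
E
```

```text
[ 0.293  0.222  2.102 -0.918  0.239 -0.447] [-0.59  0.03  0.25] [0.00029101 0.00534791 0.0056843 ]
3 rows
[{"hand":0.4,"travel":[-0.017,0.02,-0.006],"rotation":[0.007,0,-0.003]},{"hand":0.4,"travel":[-0.017,0.02,-0.006],"rotation":[0.006,-0.001,-0.003]},{"hand":0.4,"travel":[-0.017,0.02,-0.005],"rotation":[0.007,0,-0.002]}]
```

```bash
python3 - <<'E'
from plan import *
t1=tcp_place(.1,tilt=29,cx=.046,cz=.060,off=.0188)
print(t1,tcp_place(.1,tilt=29,cx=.046,cz=.0455,off=.0188))
plan([(t1,Rm(RY,29),.4)],step=.012,ang=5)
E
```

```text
[0.59873124 0.23561825 0.08244285] [0.59873124 0.23561825 0.06794285]
3 rows
[{"hand":0.4,"travel":[-0.004,0.013,-0.006],"rotation":[0.007,-0.001,0.119]},{"hand":0.4,"travel":[-0.003,0.013,-0.006],"rotation":[0.006,-0.001,0.12]},{"hand":0.4,"travel":[-0.003,0.014,-0.006],"rotation":[0.007,-0.001,0.119]}]
```

Call:
{"op": "arm_command", "data": {"steps": [{"hand": 0.4,"travel": [-0.004,0,-0.006],"rotation": [0.007,-0.001,0.119]},{"hand": 0.4,"travel": [-0.003,0,-0.006],"rotation": [0.006,-0.001,0.12]},{"hand": 0.4,"travel": [-0.003,0,-0.006],"rotation": [0.007,-0.001,0.119]},{"hand": 0.4,"travel": [0,0,0],"rotation": [0,0,0]},{"hand": 0.4,"travel": [0,0,0],"rotation": [0,0,0]}]}}

```text
time: 12.02
eef_pos: [0.5908, 0.2365, 0.0939]
tcp_rot: [-0.683, -0.18, -0.171, 0.687]
contact_force: [0.1, -0.8, -1.2]
opening: 0.592
```

```bash
python3 - <<'E'
from plan import *
st=ctrl.get_state(); print(st['qpos'].round(3),(Rm(RY,29).inv()*R.from_quat(st['tcp_rot'])).as_rotvec(degrees=True).round(2))
t1=tcp_place(.1,tilt=29,cx=.046,cz=.058,off=.0188)
print(st['eef_pos']-t1)
plan([(t1,Rm(RY,29),.4)],step=.01,ang=7)
E
```

```text
[ 0.263  0.227  2.036 -0.298  0.405 -1.075] [ 0.22 -0.08  0.24]
[-0.00789642  0.00091958  0.01349148]
2 rows
[{"hand":0.4,"travel":[0.001,0.026,-0.002],"rotation":[-0.004,0.001,-0.004]},{"hand":0.4,"travel":[0,0.026,-0.002],"rotation":[-0.003,0.002,-0.004]}]
```

Call:
{"op": "arm_command", "data": {"steps": [{"hand": 0.4,"travel": [0.001,0.026,-0.002],"rotation": [-0.004,0.001,-0.03]},{"hand": 0.4,"travel": [0,0.026,-0.002],"rotation": [-0.003,0.002,-0.03]},{"hand": 0.4,"travel": [0,0,0],"rotation": [0,0,0]},{"hand": 0.4,"travel": [0,0,0],"rotation": [0,0,0]}], "grip_force": 20}}

```text
time: 12.52
eef_pos: [0.5975, 0.2356, 0.0781]
tcp_rot: [-0.681, -0.191, -0.182, 0.683]
contact_force: [-0.3, -0.2, -1.9]
opening: 0.594
```

```bash
cat > tgt.py <<'E'
import sys
from plan import *
yr,tilt,cx,cz=map(float,sys.argv[1:5]); off=float(sys.argv[5]) if len(sys.argv)>5 else .0188; step=float(sys.argv[6]) if len(sys.argv)>6 else .006
st=ctrl.get_state(); print(st['qpos'].round(3),(Rm(RY,tilt).inv()*R.from_quat(st['tcp_rot'])).as_rotvec(degrees=True).round(2))
t1=tcp_place(yr,tilt=tilt,cx=cx,cz=cz,off=off); print('err',(st['eef_pos']-t1).round(4),st['contact_force'].round(2))
plan([(t1,Rm(RY,tilt),.4)],step=step,ang=5)
E
python3 tgt.py .1 31 .046 .042
```

```text
[ 0.262  0.262  2.039 -0.383  0.345 -0.993] [ 0.01 -0.07  0.43]
err [-0.0007  0.      0.014 ] [-0.32 -0.2  -1.91]
3 rows
[{"hand":0.4,"travel":[-0.007,0.014,0],"rotation":[0,0.001,-0.005]},{"hand":0.4,"travel":[-0.008,0.014,0],"rotation":[0,0.001,-0.004]},{"hand":0.4,"travel":[-0.007,0.013,0],"rotation":[0,0,-0.005]}]
```

Call:
{"op": "arm_command", "data": {"steps": [{"hand": 0.4,"travel": [-0.007,0.014,0],"rotation": [0,0.001,-0.005]},{"hand": 0.4,"travel": [-0.008,0.014,0],"rotation": [0,0.001,-0.004]},{"hand": 0.4,"travel": [-0.007,0.013,0],"rotation": [0,0,-0.005]},{"hand": 0.4,"travel": [0,0,0],"rotation": [0,0,0]}]}}

```text
time: 13.02
eef_pos: [0.5981, 0.2358, 0.0634]
tcp_rot: [-0.68, -0.193, -0.185, 0.683]
contact_force: [-0.3, -0.0, -1.3]
opening: 0.593
```

```bash
python3 tgt.py .1 31 .046 .038; python3 hold.py w7
```

```text
[ 0.263  0.288  2.042 -0.433  0.31  -0.94 ] [ 0.02 -0.01 -0.04]
err [-0.0001  0.0002  0.0033] [-0.28 -0.04 -1.28]
1 rows
[{"hand":0.4,"travel":[-0.005,0.01,-0.001],"rotation":[-0.001,0,0.001]}]
12731 tool x [-0.0483  0.0479] y [0.0138 0.0148 0.0157] z [-0.0246  0.0237]
slope y/x deg 0.0635760435487969
[0.59807755 0.23578152 0.06342538] err [ 0.02 -0.01  8.96] 0.5927086325782392 [ 0.26  0.29  2.04 -0.43  0.31 -0.94]
```

View pics/w7.png

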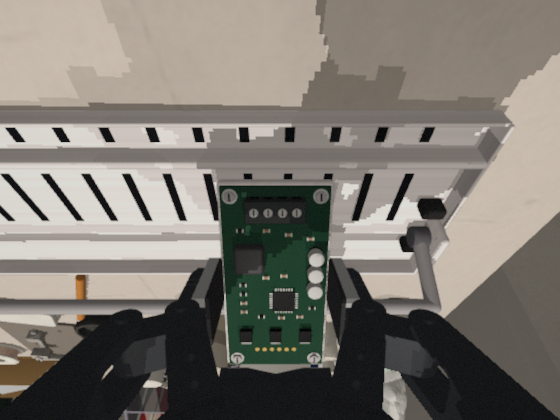

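Call:
{"op": "arm_command", "data": {"steps": [{"hand": 0.4,"travel": [-0.007,0.012,0],"rotation": [0,0,0]},{"hand": 0.4,"travel": [-0.005,0.008,0],"rotation": [0,0,0]},{"hand": 0.4,"travel": [0,0,0],"rotation": [0,0,0]}]}}

```text
time: 13.45
eef_pos: [0.599, 0.236, 0.061]
tcp_rot: [-0.68, -0.195, -0.187, 0.682]
contact_force: [-4.0, -0.9, 1.3]
opening: 0.594
```

```bash
python3 tgt.py .1 31 .046 .038; python3 hold.py w8
```

```text
[ 0.264  0.295  2.042 -0.453  0.303 -0.919] [-0.07 -0.03 -0.26]
err [0.0008 0.0004 0.0009] [-3.99 -0.91  1.25]
1 rows
[{"hand":0.4,"travel":[-0.004,0.001,-0.001],"rotation":[0.002,0.001,0.009]}]
13264 tool x [-0.0475  0.0472] y [0.0106 0.0142 0.0177] z [-0.0245  0.0236]
slope y/x deg -4.454836655539693
[0.59899514 0.23600267 0.06097254] err [-0.07 -0.04  8.74] 0.593573808337995 [ 0.26  0.29  2.04 -0.45  0.3  -0.92]
```

Call:
{"op": "arm_command", "data": {"steps": [{"hand": 0.4,"travel": [-0.008,0.012,0],"rotation": [0,0,0]},{"hand": 0.4,"travel": [-0.006,0.008,0],"rotation": [0,0,0]},{"hand": 0.4,"travel": [0,0,0],"rotation": [0,0,0]}]}}

```text
time: 13.88
eef_pos: [0.5995, 0.2361, 0.0584]
tcp_rot: [-0.68, -0.196, -0.188, 0.681]
contact_force: [-4.5, -0.9, 1.4]
opening: 0.595
```

```bash
python3 tgt.py .1 31 .046 .036; python3 hold.py w9
```

```text
[ 0.265  0.3    2.042 -0.477  0.295 -0.895] [-0.15 -0.03 -0.52]
err [0.0013 0.0005 0.0002] [-4.46 -0.91  1.4 ]
1 rows
[{"hand":0.4,"travel":[-0.004,-0.002,-0.001],"rotation":[0.005,0.001,0.017]}]
13471 tool x [-0.0468  0.0437] y [0.0072 0.0137 0.0202] z [-0.0245  0.0236]
slope y/x deg -8.77815913579764
[0.59948752 0.23606257 0.05835683] err [-0.15 -0.04  8.48] 0.5951499956316527 [ 0.26  0.3   2.04 -0.48  0.3  -0.9 ]
```

Call:
{"op": "arm_command", "data": {"steps": [{"hand": 0.63,"travel": [0,0,0],"rotation": [0,0,0]},{"hand": 0.7,"travel": [0,0,0],"rotation": [0,0,0]},{"hand": 0.75,"travel": [0,0,0],"rotation": [0,0,0]},{"hand": 0.75,"travel": [0,-0.07,0],"rotation": [0,0,0]},{"hand": 0.75,"travel": [0,-0.12,0],"rotation": [0,0,0.1]},{"hand": 0.75,"travel": [0,-0.1,0],"rotation": [0,0,0.2]},{"hand": 0.75,"travel": [0,0,0],"rotation": [0,0,0]},{"hand": 0.75,"travel": [0,0,0],"rotation": [0,0,0]}]}}

```text
time: 14.92
eef_pos: [0.5552, 0.2358, 0.1341]
tcp_rot: [-0.693, -0.141, -0.133, 0.694]
contact_force: [-0.6, 0.7, -0.1]
opening: 0.749
```

```bash
cat > lean.py <<'E'
import sys
from plan import *
# measure leaned boards from wrist view
nm=sys.argv[1]; cam=sys.argv[2] if len(sys.argv)>2 else "wrist"
im,d,st=shot(cam,nm); W=cloud(cam,d,st)
i=im.astype(int)
a=np.radians(RY); D=W-RT; L=np.stack([D[...,0]*np.cos(a)+D[...,1]*np.sin(a),-D[...,0]*np.sin(a)+D[...,1]*np.cos(a),D[...,2]],-1)
g=((i[...,1]-i[...,2])>2)&(i[...,0]<i[...,1]+8)&(i.sum(-1)<400)&(abs(L[...,1])<.185)&(L[...,0]>-.01)&(L[...,0]<.11)&(L[...,2]>.004)&(L[...,2]<.1)
n,l,s,c=cv2.connectedComponentsWithStats(cv2.morphologyEx(g.astype(np.uint8),cv2.MORPH_CLOSE,np.ones((5,5))))
for k in range(1,n):
    m=(l==k)&g
    if m.sum()<(800 if cam=="wrist" else 60): continue
    Q=L[m]; mu=np.median(Q,0); 
    A=np.c_[Q[:,:2],np.ones(len(Q))]
    for _ in range(4):
        co=np.linalg.lstsq(A,Q[:,2],rcond=None)[0]; r=Q[:,2]-A@co; ok=abs(r-np.median(r))<.0015; A=A[ok];Q=Q[ok]
    N=np.array([-co[0],-co[1],1]);N/=np.linalg.norm(N)
    r=cv2.minAreaRect((L[m][:,:2]*np.array([1/np.cos(np.arctan(co[0])),1])*1000).astype(np.float32))
    print('px',c[k].round(),m.sum(),'ext lo',np.percentile(L[m],1,axis=0).round(4),'hi',np.percentile(L[m],99,axis=0).round(4),'mid',((np.percentile(L[m],1,axis=0)+np.percentile(L[m],99,axis=0))/2).round(4),'tilt',np.degrees(np.arccos(N[2])).round(1),'rect',np.round(r[1],0),round(r[2],1))
print(st['eef_pos'],st['opening'],st['time'])
E
python3 lean.py w10
```

```text
px [275. 240.] 6308 ext lo [0.0084 0.0761 0.0067] hi [0.0797 0.1237 0.0715] mid [0.0441 0.0999 0.0391] tilt 43.3 rect [105.  49.] 0.3
[0.55523353 0.23576201 0.13414483] 0.7494016093038355 14.925
```

View pics/w10.png

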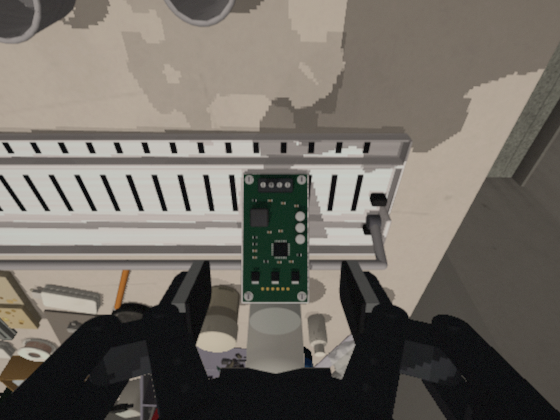

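```bash
python3 mv.py "0.52,0.15,.15,3,5,.8;0.438,-.0155,.14,13.5,0,.8"
```

```text
[0.5555 0.2359 0.1343] [0.924 0.011 0.382]
8 rows
[{"hand":0.8,"travel":[-0.031,-0.032,-0.095],"rotation":[0.007,-0.025,0.194]},{"hand":0.8,"travel":[-0.035,-0.028,-0.094],"rotation":[0.006,-0.025,0.193]},{"hand":0.8,"travel":[-0.039,-0.025,-0.094],"rotation":[0.007,-0.026,0.194]},{"hand":0.8,"travel":[-0.061,0.001,-0.107],"rotation":[0.003,-0.07,0.033]},{"hand":0.8,"travel":[-0.064,0.003,-0.105],"rotation":[0.003,-0.07,0.034]},{"hand":0.8,"travel":[-0.069,0.003,-0.103],"rotation":[0.003,-0.07,0.033]},{"hand":0.8,"travel":[-0.072,0.004,-0.1],"rotation":[0.003,-0.07,0.033]},{"hand":0.8,"travel":[-0.075,0.006,-0.098],"rotation":[0.003,-0.069,0.033]}]
```

Call:
{"op": "arm_command", "data": {"steps": [{"hand": 0.8,"travel": [-0.031,-0.032,-0.095],"rotation": [0.007,-0.025,0.194]},{"hand": 0.8,"travel": [-0.035,-0.028,-0.094],"rotation": [0.006,-0.025,0.193]},{"hand": 0.8,"travel": [-0.039,-0.025,-0.094],"rotation": [0.007,-0.026,0.194]},{"hand": 0.8,"travel": [-0.061,0.001,-0.107],"rotation": [0.003,-0.07,0.033]},{"hand": 0.8,"travel": [-0.064,0.003,-0.105],"rotation": [0.003,-0.07,0.034]},{"hand": 0.8,"travel": [-0.069,0.003,-0.103],"rotation": [0.003,-0.07,0.033]},{"hand": 0.8,"travel": [-0.072,0.004,-0.1],"rotation": [0.003,-0.07,0.033]},{"hand": 0.8,"travel": [-0.075,0.006,-0.098],"rotation": [0.003,-0.069,0.033]},{"hand": 0.8,"travel": [0,0,0],"rotation": [0,0,0]},{"hand": 0.8,"travel": [0,0,0],"rotation": [0,0,0]}]}}

```text
time: 16.23
eef_pos: [0.4289, -0.0245, 0.1266]
tcp_rot: [0.703, 0.073, -0.096, -0.701]
contact_force: [-0.7, 0.6, -0.1]
opening: 0.798
```

```bash
python3 brd.py w11 0.01 .438 -.0155; python3 mv.py "0.438,-.0155,.06,13.5,0,.8"
```

```text
rect [438.1 -15. ] [97.6 50.6] 12.4 n 6231 z [0.0058 0.0064 0.0074 0.0126 0.0154]
long yaw 12.400423049926758 ctr [ 0.4378 -0.0152] size 0.09603613436019837 0.0486850797378742 [ 0.42890379 -0.02448955  0.12657179]
[ 0.4288 -0.0243  0.1265] [ 0.971  0.239 -0.032]
2 rows
[{"hand":0.8,"travel":[0.022,0.11,0.01],"rotation":[-0.002,0.005,-0.031]},{"hand":0.8,"travel":[0.02,0.111,0.011],"rotation":[-0.001,0.006,-0.031]}]
```

View pics/w11.png

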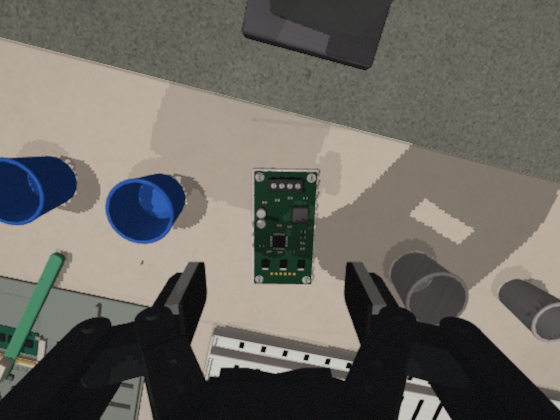

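```bash
python3 mv.py "0.438,-.015,.06,12.6,0,.8,.03"
```

```text
[ 0.4288 -0.0243  0.1265] [ 0.971  0.239 -0.032]
3 rows
[{"hand":0.8,"travel":[0.015,0.074,0.007],"rotation":[-0.001,0.014,-0.021]},{"hand":0.8,"travel":[0.014,0.073,0.008],"rotation":[-0.001,0.013,-0.02]},{"hand":0.8,"travel":[0.013,0.074,0.008],"rotation":[-0.001,0.014,-0.021]}]
```

Call:
{"op": "arm_command", "data": {"steps": [{"hand": 0.8,"travel": [0.015,0.074,0.007],"rotation": [-0.001,0.014,-0.021]},{"hand": 0.8,"travel": [0.014,0.073,0.008],"rotation": [-0.001,0.013,-0.02]},{"hand": 0.8,"travel": [0.013,0.074,0.008],"rotation": [-0.001,0.014,-0.021]},{"hand": 0.8,"travel": [0,0,0],"rotation": [0,0,0]},{"hand": 0.8,"travel": [0,0,0],"rotation": [0,0,0]}]}}

```text
time: 16.9
eef_pos: [0.4407, -0.0114, 0.0587]
tcp_rot: [0.703, 0.081, -0.078, -0.702]
contact_force: [0.3, -0.2, 0.7]
opening: 0.801
```

```bash
python3 mv.py "0.438,-.015,.022,12.6,0,.8,.013"
```

```text
[ 0.4407 -0.0114  0.0587] [0.975 0.223 0.003]
3 rows
[{"hand":0.8,"travel":[-0.004,0.041,-0.003],"rotation":[0.001,0.003,0.002]},{"hand":0.8,"travel":[-0.004,0.04,-0.003],"rotation":[0.001,0.004,0.002]},{"hand":0.8,"travel":[-0.004,0.041,-0.004],"rotation":[0.001,0.003,0.002]}]
```

Call:
{"op": "arm_command", "data": {"steps": [{"hand": 0.8,"travel": [-0.004,0.041,-0.003],"rotation": [0.001,0.003,0.002]},{"hand": 0.8,"travel": [-0.004,0.04,-0.003],"rotation": [0.001,0.004,0.002]},{"hand": 0.8,"travel": [-0.004,0.037,-0.004],"rotation": [0.001,0.003,0.002]},{"hand": 0.8,"travel": [0,0,0],"rotation": [0,0,0]},{"hand": 0.8,"travel": [0,0,0],"rotation": [0,0,0]}]}}

```text
time: 17.52
eef_pos: [0.4389, -0.0157, 0.0223]
tcp_rot: [0.703, 0.078, -0.077, -0.702]
contact_force: [-0.4, 0.2, -0.2]
opening: 0.799
```

```bash
python3 mv.py "0.438,-.015,.022,12.6,0,.8,.013"
```

```text
[ 0.4389 -0.0157  0.0223] [0.976 0.218 0.002]
1 rows
[{"hand":0.8,"travel":[-0.002,0.001,0.003],"rotation":[0.003,-0.001,0.004]}]
```

Close, lift, and head to the middle slot.

Call:
{"op": "arm_command", "data": {"steps": [{"hand": 0.4,"travel": [0,0,0],"rotation": [0,0,0]},{"hand": 0.4,"travel": [0,0,0],"rotation": [0,0,0]},{"hand": 0.4,"travel": [0,0,0],"rotation": [0,0,0]},{"hand": 0.4,"travel": [0,0,0],"rotation": [0,0,0]},{"hand": 0.4,"travel": [0,-0.08,0],"rotation": [0,0,0]},{"hand": 0.4,"travel": [0,-0.08,0],"rotation": [0,0,0]}], "grip_force": 30}}

```text
time: 18.27
eef_pos: [0.4368, -0.0151, 0.0695]
tcp_rot: [-0.703, -0.076, 0.078, 0.703]
contact_force: [0.7, 0.1, -1.3]
opening: 0.596
```

```bash
python3 - <<'E'
from plan import *
h=tcp_place(0,tilt=31,cx=.046,cz=.075)
plan([((.5,.06,.13),Rm(6,10),.4),(h,Rm(RY,31),.4)],step=.035,ang=6)
E
```

```text
8 rows
[{"hand":0.4,"travel":[0.065,-0.051,0.05],"rotation":[-0.005,0.055,-0.085]},{"hand":0.4,"travel":[0.066,-0.047,0.051],"rotation":[-0.006,0.054,-0.084]},{"hand":0.4,"travel":[0.066,-0.045,0.053],"rotation":[-0.005,0.055,-0.085]},{"hand":0.4,"travel":[0.066,-0.043,0.055],"rotation":[-0.005,0.054,-0.084]},{"hand":0.4,"travel":[0.083,0.043,0.054],"rotation":[-0.016,0.042,-0.175]},{"hand":0.4,"travel":[0.078,0.05,0.056],"rotation":[-0.015,0.042,-0.175]},{"hand":0.4,"travel":[0.071,0.057,0.058],"rotation":[-0.016,0.042,-0.175]},{"hand":0.4,"travel":[0.065,0.062,0.061],"rotation":[-0.016,0.042,-0.175]}]
```

Call:
{"op": "arm_command", "data": {"steps": [{"hand": 0.4,"travel": [0.065,-0.051,0.05],"rotation": [-0.005,0.055,-0.085]},{"hand": 0.4,"travel": [0.066,-0.047,0.051],"rotation": [-0.006,0.054,-0.084]},{"hand": 0.4,"travel": [0.066,-0.045,0.053],"rotation": [-0.005,0.055,-0.085]},{"hand": 0.4,"travel": [0.066,-0.043,0.055],"rotation": [-0.005,0.054,-0.084]},{"hand": 0.4,"travel": [0.083,0.043,0.054],"rotation": [-0.016,0.042,-0.175]},{"hand": 0.4,"travel": [0.078,0.05,0.056],"rotation": [-0.015,0.042,-0.175]},{"hand": 0.4,"travel": [0.071,0.03,0.058],"rotation": [-0.016,0.042,-0.175]},{"hand": 0.4,"travel": [0.065,0.03,0.061],"rotation": [-0.016,0.042,-0.175]},{"hand": 0.4,"travel": [0,0,0],"rotation": [0,0,0]},{"hand": 0.4,"travel": [0,0,0],"rotation": [0,0,0]}]}}

```text
time: 19.52
eef_pos: [0.5955, 0.1393, 0.115]
tcp_rot: [-0.679, -0.195, -0.192, 0.681]
contact_force: [0.3, -0.0, -1.8]
opening: 0.596
```

```bash
python3 tgt.py 0 31 .046 .056 .0188 .012; python3 hold.py w12
```

```text
[ 0.078  0.121  2.126 -0.11   0.345 -1.405] [-0.12  0.36 -0.7 ]
err [-0.0038  0.0037  0.0369] [ 0.33 -0.02 -1.76]
4 rows
[{"hand":0.4,"travel":[-0.013,0.028,-0.003],"rotation":[0.001,-0.003,0.006]},{"hand":0.4,"travel":[-0.014,0.028,-0.003],"rotation":[0.001,-0.003,0.006]},{"hand":0.4,"travel":[-0.013,0.028,-0.003],"rotation":[0.001,-0.003,0.005]},{"hand":0.4,"travel":[-0.014,0.027,-0.004],"rotation":[0.001,-0.003,0.006]}]
12904 tool x [-0.0494  0.0468] y [0.0146 0.0156 0.0165] z [-0.0246  0.0237]
slope y/x deg 0.19422717296738767
[0.59554556 0.13930852 0.11501518] err [-0.15  0.35  8.3 ] 0.5962260194752063 [ 0.08  0.12  2.13 -0.11  0.34 -1.4 ]
```

```bash
python3 tgt.py 0 27 .046 .052 .0196 .012
```

```text
[ 0.078  0.12   2.126 -0.11   0.344 -1.405] [-0.12  0.39 -4.71]
err [-0.0045  0.0035  0.0396] [-0.37  0.07 -1.51]
4 rows
[{"hand":0.4,"travel":[-0.014,0.03,-0.003],"rotation":[0.001,-0.003,0.039]},{"hand":0.4,"travel":[-0.014,0.03,-0.003],"rotation":[0.001,-0.003,0.04]},{"hand":0.4,"travel":[-0.013,0.031,-0.003],"rotation":[0.001,-0.004,0.039]},{"hand":0.4,"travel":[-0.012,0.031,-0.003],"rotation":[0.001,-0.003,0.039]}]
```

Call:
{"op": "arm_command", "data": {"steps": [{"hand": 0.4,"travel": [-0.014,0.03,-0.003],"rotation": [0.001,-0.003,0.039]},{"hand": 0.4,"travel": [-0.014,0.03,-0.003],"rotation": [0.001,-0.003,0.04]},{"hand": 0.4,"travel": [-0.013,0.031,-0.003],"rotation": [0.001,-0.004,0.039]},{"hand": 0.4,"travel": [-0.012,0.031,-0.003],"rotation": [0.001,-0.003,0.039]},{"hand": 0.4,"travel": [0,0,0],"rotation": [0,0,0]},{"hand": 0.4,"travel": [0,0,0],"rotation": [0,0,0]}], "grip_force": 20}}

```text
time: 20.32
eef_pos: [0.6002, 0.1335, 0.0723]
tcp_rot: [-0.687, -0.166, -0.159, 0.689]
contact_force: [-0.2, 0.4, -0.8]
opening: 0.596
```

```bash
python3 tgt.py 0 27 .046 .040 .0196 .005
```

```text
[ 0.063  0.22   2.087 -0.066  0.372 -1.462] [-0.06  0.1   0.43]
err [ 0.0001 -0.0022  0.0089] [-0.21  0.42 -0.82]
2 rows
[{"hand":0.4,"travel":[-0.007,0.013,0.004],"rotation":[0.001,-0.002,-0.007]},{"hand":0.4,"travel":[-0.007,0.013,0.003],"rotation":[0.001,-0.001,-0.007]}]
```

Call:
{"op": "arm_command", "data": {"steps": [{"hand": 0.4,"travel": [-0.007,0.013,0.004],"rotation": [0.001,-0.002,-0.007]},{"hand": 0.4,"travel": [-0.007,0.013,0.003],"rotation": [0.001,-0.001,-0.007]},{"hand": 0.4,"travel": [-0.004,0.008,0],"rotation": [0,0,0]},{"hand": 0.4,"travel": [0,0,0],"rotation": [0,0,0]}]}}

```text
time: 20.82
eef_pos: [0.6008, 0.1353, 0.0638]
tcp_rot: [-0.687, -0.171, -0.162, 0.688]
contact_force: [-3.1, -1.1, 0.7]
opening: 0.6
```

```bash
python3 tgt.py 0 27 .046 .038 .0196 .005; python3 hold.py w13
```

```text
[ 0.067  0.236  2.091 -0.078  0.341 -1.449] [-0.06 -0.06 -0.22]
err [ 0.0007 -0.0004  0.0024] [-3.07 -1.11  0.69]
1 rows
[{"hand":0.4,"travel":[-0.006,0.006,0.001],"rotation":[0.002,0.002,0.007]}]
13657 tool x [-0.0489  0.0465] y [0.0112 0.015  0.0188] z [-0.0245  0.0236]
slope y/x deg -4.749946226673528
[0.60078051 0.13527006 0.06384999] err [-0.05 -0.07 12.78] 0.599808111642294 [ 0.07  0.24  2.09 -0.08  0.34 -1.45]
```

Call:
{"op": "arm_command", "data": {"steps": [{"hand": 0.4,"travel": [-0.008,0.012,0],"rotation": [0,0,0]},{"hand": 0.4,"travel": [-0.008,0.012,0],"rotation": [0,0,0]},{"hand": 0.4,"travel": [-0.005,0.006,0],"rotation": [0,0,0]},{"hand": 0.4,"travel": [0,0,0],"rotation": [0,0,0]}]}}

```text
time: 21.38
eef_pos: [0.6019, 0.1353, 0.0585]
tcp_rot: [-0.686, -0.174, -0.165, 0.687]
contact_force: [-4.5, -1.2, 3.0]
opening: 0.593
```

```bash
python3 tgt.py 0 27 .046 .038 .0196 .005; python3 hold.py w14
```

```text
[ 0.067  0.246  2.093 -0.086  0.319 -1.442] [-0.07 -0.07 -0.78]
err [ 0.0018 -0.0003 -0.0029] [-4.46 -1.2   3.02]
1 rows
[{"hand":0.4,"travel":[-0.001,-0.011,0.001],"rotation":[0.002,0.002,0.026]}]
14047 tool x [-0.0467  0.0403] y [0.0042 0.0139 0.0244] z [-0.0246  0.0236]
slope y/x deg -14.27150899952148
[0.60186339 0.1353025  0.05854396] err [-0.06 -0.08 12.22] 0.593020094134978 [ 0.07  0.25  2.09 -0.09  0.32 -1.44]
```

Now about 42 deg. Release.

Call:
{"op": "arm_command", "data": {"steps": [{"hand": 0.63,"travel": [0,0,0],"rotation": [0,0,0]},{"hand": 0.7,"travel": [0,0,0],"rotation": [0,0,0]},{"hand": 0.75,"travel": [0,0,0],"rotation": [0,0,0]},{"hand": 0.75,"travel": [0,-0.07,0],"rotation": [0,0,0]},{"hand": 0.75,"travel": [0,-0.12,0],"rotation": [0,0,0.1]},{"hand": 0.75,"travel": [0,-0.1,0],"rotation": [0,0,0.2]},{"hand": 0.75,"travel": [0,0,0],"rotation": [0,0,0]},{"hand": 0.75,"travel": [0,0,0],"rotation": [0,0,0]}]}}

```text
time: 22.42
eef_pos: [0.5617, 0.1355, 0.1363]
tcp_rot: [-0.697, -0.119, -0.11, 0.698]
contact_force: [0.3, -0.3, -0.4]
opening: 0.747
```

```bash
python3 lean.py w15;python3 mv.py "0.46,0.0,.2,-2,5,.8;0.44,-.25,.16,-5,0,.8;0.455,-.438,.14,-6.7,0,.8"
```

```text
px [274. 243.] 6406 ext lo [ 0.0085 -0.0246  0.0069] hi [0.0784 0.023  0.0718] mid [ 0.0434 -0.0008  0.0394] tilt 43.2 rect [101.  49.] 0.1
px [407. 243.] 6081 ext lo [0.0077 0.076  0.007 ] hi [0.0789 0.1236 0.0717] mid [0.0433 0.0998 0.0394] tilt 43.2 rect [104.  50.] 0.1
[0.56174601 0.13545997 0.13626834] 0.7471744230582217 22.425
[0.562  0.1354 0.1364] [0.947 0.013 0.32 ]
16 rows
[{"hand":0.8,"travel":[-0.052,-0.062,-0.089],"rotation":[-0.003,0.018,0.091]},{"hand":0.8,"travel":[-0.054,-0.06,-0.091],"rotation":[-0.004,0.018,0.091]},{"hand":0.8,"travel":[-0.056,-0.057,-0.09],"rotation":[-0.003,0.018,0.091]},{"hand":0.8,"travel":[-0.058,-0.053,-0.091],"rotation":[-0.003,0.018,0.091]},{"hand":0.8,"travel":[-0.059,-0.051,-0.092],"rotation":[-0.004,0.018,0.092]},{"hand":0.8,"travel":[-0.008,0.022,-0.139],"rotation":[-0.001,0.017,0.028]},{"hand":0.8,"travel":[-0.007,0.021,-0.14],"rotation":[0,0.016,0.027]},{"hand":0.8,"travel":[-0.005,0.022,-0.139],"rotation":[-0.001,0.017,0.028]},{"hand":0.8,"travel":[-0.004,0.022,-0.139],"rotation":[-0.001,0.017,0.028]},{"hand":0.8,"travel":[-0.002,0.022,-0.14],"rotation":[0,0.016,0.027]},{"hand":0.8,"travel":[0,0.022,-0.139],"rotation":[-0.001,0.017,0.028]},{"hand":0.8,"travel":[0.021,0.013,-0.124],"rotation":[0,0.011,0]},{"hand":0.8,"travel":[0.021,0.014,-0.124],"rotation":[0,0.012,0]},{"hand":0.8,"travel":[0.023,0.013,-0.124],"rotation":[0,0.011,0]},{"hand":0.8,"travel":[0.023,0.013,-0.123],"rotation":[0,0.011,0]},{"hand":0.8,"travel":[0.024,0.014,-0.124],"rotation":[0,0.012,0]}]
```

View pics/w15.png

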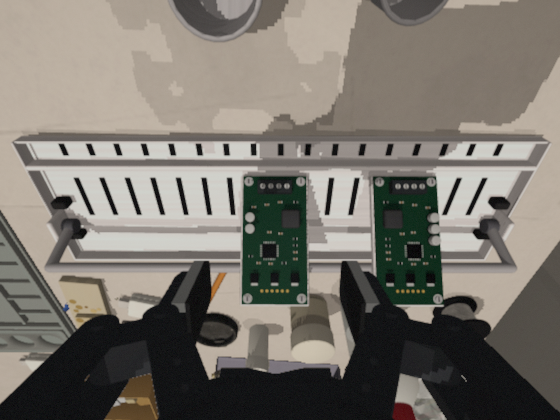

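Call:
{"op": "arm_command", "data": {"steps": [{"hand": 0.8,"travel": [-0.052,-0.062,-0.089],"rotation": [-0.003,0.018,0.091]},{"hand": 0.8,"travel": [-0.054,-0.06,-0.091],"rotation": [-0.004,0.018,0.091]},{"hand": 0.8,"travel": [-0.056,-0.057,-0.09],"rotation": [-0.003,0.018,0.091]},{"hand": 0.8,"travel": [-0.058,-0.053,-0.091],"rotation": [-0.003,0.018,0.091]},{"hand": 0.8,"travel": [-0.059,-0.051,-0.092],"rotation": [-0.004,0.018,0.092]},{"hand": 0.8,"travel": [-0.012,0.022,-0.139],"rotation": [-0.001,0.017,0.028]},{"hand": 0.8,"travel": [-0.011,0.021,-0.14],"rotation": [0,0.016,0.027]},{"hand": 0.8,"travel": [-0.009,0.022,-0.139],"rotation": [-0.001,0.017,0.028]},{"hand": 0.8,"travel": [-0.008,0.022,-0.139],"rotation": [-0.001,0.017,0.028]},{"hand": 0.8,"travel": [-0.006,0.022,-0.14],"rotation": [0,0.016,0.027]},{"hand": 0.8,"travel": [-0.004,0.022,-0.139],"rotation": [-0.001,0.017,0.028]},{"hand": 0.8,"travel": [0.021,0.013,-0.124],"rotation": [0,0.011,0]},{"hand": 0.8,"travel": [0.021,0.014,-0.124],"rotation": [0,0.012,0]},{"hand": 0.8,"travel": [0,0,0],"rotation": [0,0,0]}]}}

```text
time: 24.22
eef_pos: [0.4248, -0.3358, 0.1277]
tcp_rot: [-0.703, 0.048, -0.024, 0.709]
contact_force: [-0.3, -0.5, -0.1]
opening: 0.797
```

```bash
python3 mv.py "0.455,-.438,.14,-6.7,0,.8"
```

```text
[ 0.4248 -0.3358  0.1277] [ 0.994 -0.102 -0.034]
3 rows
[{"hand":0.8,"travel":[0.044,-0.016,-0.109],"rotation":[-0.004,0.009,-0.022]},{"hand":0.8,"travel":[0.046,-0.015,-0.11],"rotation":[-0.004,0.009,-0.022]},{"hand":0.8,"travel":[0.045,-0.015,-0.109],"rotation":[-0.004,0.009,-0.021]}]
```

Call:
{"op": "arm_command", "data": {"steps": [{"hand": 0.8,"travel": [0.044,-0.016,-0.109],"rotation": [-0.004,0.009,-0.022]},{"hand": 0.8,"travel": [0.046,-0.015,-0.11],"rotation": [-0.004,0.009,-0.022]},{"hand": 0.8,"travel": [0.035,-0.015,-0.09],"rotation": [-0.004,0.009,-0.021]},{"hand": 0.8,"travel": [0,0,0],"rotation": [0,0,0]},{"hand": 0.8,"travel": [0,0,0],"rotation": [0,0,0]}]}}

```text
time: 24.85
eef_pos: [0.451, -0.427, 0.1315]
tcp_rot: [-0.702, 0.044, -0.038, 0.71]
contact_force: [-1.2, 0.4, -0.7]
opening: 0.803
```

```bash
python3 brd.py w16 0.01 .455 -.438; python3 mv.py "0.455,-.438,.055,-6.7,0,.8,.03"
```

```text
rect [ 463.3 -447.1] [ 62.4 120.2] 82.8 n 6315 z [0.0058 0.0064 0.0074 0.0129 0.0154]
long yaw -7.228149414062501 ctr [ 0.4625 -0.4454] size 0.1138235099194907 0.05866586307673821 [ 0.4510326  -0.42698743  0.13154607]
[ 0.4511 -0.427   0.1317] [ 0.993 -0.114 -0.009]
3 rows
[{"hand":0.8,"travel":[0.007,0.085,-0.013],"rotation":[-0.007,0.001,-0.006]},{"hand":0.8,"travel":[0.006,0.085,-0.012],"rotation":[-0.007,0.002,-0.005]},{"hand":0.8,"travel":[0.006,0.085,-0.012],"rotation":[-0.006,0.001,-0.006]}]
```

View pics/w16.png

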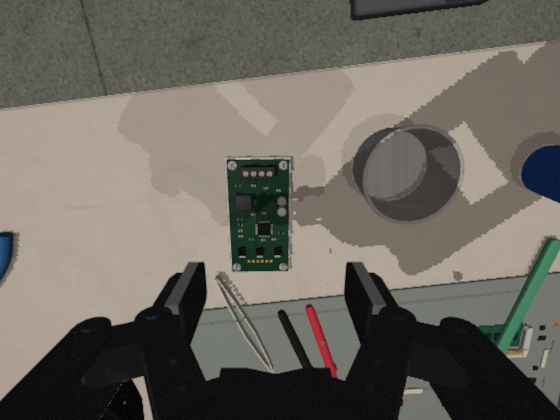

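```bash
sed -i 's/^vs,us=np.nonzero(g)/n_,l_,s_,c_=cv2.connectedComponentsWithStats(cv2.morphologyEx(g.astype(np.uint8),cv2.MORPH_OPEN,np.ones((7,7))));g\&=l_==1+np.argmax(s_[1:,4])\nvs,us=np.nonzero(g)/' brd.py; python3 brd.py w17 0.01 .455 -.438
```

```text
rect [ 454.8 -440. ] [49.2 97.5] 83.3 n 5732 z [0.0059 0.0064 0.0073 0.0125 0.0153]
long yaw -6.718040466308594 ctr [ 0.4546 -0.4398] size 0.09556561062772678 0.04847642708025324 [ 0.45106033 -0.42696032  0.13166164]
```

```bash
 python3 mv.py "0.455,-.440,.055,-6.7,0,.75,.03"
```

```text
[ 0.4512 -0.4271  0.132 ] [ 0.993 -0.114 -0.008]
3 rows
[{"hand":0.75,"travel":[0.007,0.085,-0.015],"rotation":[-0.006,0.002,-0.005]},{"hand":0.75,"travel":[0.006,0.086,-0.014],"rotation":[-0.007,0.001,-0.006]},{"hand":0.75,"travel":[0.006,0.085,-0.014],"rotation":[-0.006,0.002,-0.005]}]
```

Call:
{"op": "arm_command", "data": {"steps": [{"hand": 0.75,"travel": [0.007,0.085,-0.015],"rotation": [-0.006,0.002,-0.005]},{"hand": 0.75,"travel": [0.006,0.086,-0.014],"rotation": [-0.007,0.001,-0.006]},{"hand": 0.75,"travel": [0.006,0.085,-0.014],"rotation": [-0.006,0.002,-0.005]},{"hand": 0.75,"travel": [0,0,0],"rotation": [0,0,0]},{"hand": 0.75,"travel": [0,0,0],"rotation": [0,0,0]}]}}

```text
time: 25.58
eef_pos: [0.4558, -0.4358, 0.0548]
tcp_rot: [0.706, -0.04, 0.04, -0.706]
contact_force: [0.0, 0.2, -0.3]
opening: 0.744
```

```bash
 python3 mv.py "0.455,-.440,.022,-6.7,0,.75,.012"
```

```text
[ 0.4558 -0.4358  0.0548] [ 0.994 -0.113  0.001]
3 rows
[{"hand":0.75,"travel":[0,0.036,-0.005],"rotation":[0,0.002,0]},{"hand":0.75,"travel":[-0.001,0.037,-0.004],"rotation":[0,0.003,0.001]},{"hand":0.75,"travel":[0,0.036,-0.005],"rotation":[0,0.002,0]}]
```

Call:
{"op": "arm_command", "data": {"steps": [{"hand": 0.75,"travel": [0,0.036,-0.005],"rotation": [0,0.002,0]},{"hand": 0.75,"travel": [-0.001,0.037,-0.004],"rotation": [0,0.003,0.001]},{"hand": 0.75,"travel": [0,0.034,-0.005],"rotation": [0,0.002,0]},{"hand": 0.75,"travel": [0,0,0],"rotation": [0,0,0]},{"hand": 0.75,"travel": [0,0,0],"rotation": [0,0,0]}]}}

```text
time: 26.2
eef_pos: [0.4558, -0.441, 0.0229]
tcp_rot: [0.707, -0.04, 0.042, -0.705]
contact_force: [0.3, 0.6, -0.8]
opening: 0.749
```

```bash
 python3 mv.py "0.455,-.440,.022,-6.7,0,.75,.012"
```

```text
[ 0.4558 -0.441   0.0229] [ 0.993 -0.116  0.002]
1 rows
[{"hand":0.75,"travel":[-0.003,0.003,0.003],"rotation":[0.005,0,0.005]}]
```

Call:
{"op": "arm_command", "data": {"steps": [{"hand": 0.4,"travel": [0,0.003,0],"rotation": [0,0,0]},{"hand": 0.4,"travel": [0,0,0],"rotation": [0,0,0]},{"hand": 0.4,"travel": [0,0,0],"rotation": [0,0,0]},{"hand": 0.4,"travel": [0,0,0],"rotation": [0,0,0]},{"hand": 0.4,"travel": [0,-0.1,0],"rotation": [0,0,0]},{"hand": 0.4,"travel": [0,-0.15,0],"rotation": [0,0,0]},{"hand": 0.4,"travel": [0,0,0],"rotation": [0,0,0]}], "grip_force": 30}}

```text
time: 27.08
eef_pos: [0.4554, -0.4403, 0.0982]
tcp_rot: [0.706, -0.041, 0.042, -0.705]
contact_force: [-0.3, -0.9, -0.0]
opening: 0.593
```

```bash
python3 - <<'E'
from plan import *
print(ctrl.get_state()['eef_pos'],ctrl.get_state()['opening'])
h=tcp_place(-.1,tilt=27,cx=.046,cz=.085)
print(h)
plan([((.435,-.25,.13),Rm(-3,0),.4),((.46,-.03,.14),Rm(-1,5),.4),(h,Rm(RY,27),.4)],step=.035,ang=6)
E
```

```text
[ 0.45535912 -0.44030282  0.09818456] 0.5934317890488991
[0.60197755 0.03564237 0.10703812]
18 rows
[{"hand":0.4,"travel":[-0.024,-0.018,0.104],"rotation":[0,-0.021,0]},{"hand":0.4,"travel":[-0.022,-0.018,0.104],"rotation":[0.001,-0.02,0.001]},{"hand":0.4,"travel":[-0.021,-0.017,0.104],"rotation":[0,-0.021,0]},{"hand":0.4,"travel":[-0.02,-0.018,0.104],"rotation":[0.001,-0.02,0.001]},{"hand":0.4,"travel":[-0.019,-0.018,0.105],"rotation":[0,-0.021,0]},{"hand":0.4,"travel":[-0.018,-0.018,0.105],"rotation":[0,-0.02,0]},{"hand":0.4,"travel":[0.006,-0.005,0.105],"rotation":[0,-0.01,-0.024]},{"hand":0.4,"travel":[0.007,-0.004,0.105],"rotation":[0.001,-0.009,-0.024]},{"hand":0.4,"travel":[0.008,-0.005,0.105],"rotation":[0,-0.01,-0.023]},{"hand":0.4,"travel":[0.008,-0.004,0.105],"rotation":[0.001,-0.009,-0.024]},{"hand":0.4,"travel":[0.009,-0.005,0.106],"rotation":[0,-0.01,-0.024]},{"hand":0.4,"travel":[0.009,-0.004,0.104],"rotation":[0.001,-0.009,-0.024]},{"hand":0.4,"travel":[0.01,-0.004,0.105],"rotation":[0,-0.01,-0.023]},{"hand":0.4,"travel":[0.092,0.03,0.045],"rotation":[0.003,-0.011,-0.147]},{"hand":0.4,"travel":[0.089,0.037,0.045],"rotation":[0.003,-0.01,-0.146]},{"hand":0.4,"travel":[0.086,0.044,0.045],"rotation":[0.003,-0.011,-0.147]},{"hand":0.4,"travel":[0.083,0.051,0.044],"rotation":[0.004,-0.01,-0.147]},{"hand":0.4,"travel":[0.079,0.057,0.043],"rotation":[0.003,-0.011,-0.147]}]
```

Call:
{"op": "arm_command", "data": {"steps": [{"hand": 0.4,"travel": [-0.024,-0.018,0.104],"rotation": [0,-0.021,0]},{"hand": 0.4,"travel": [-0.022,-0.018,0.104],"rotation": [0.001,-0.02,0.001]},{"hand": 0.4,"travel": [-0.021,-0.017,0.104],"rotation": [0,-0.021,0]},{"hand": 0.4,"travel": [-0.02,-0.018,0.104],"rotation": [0.001,-0.02,0.001]},{"hand": 0.4,"travel": [-0.019,-0.018,0.105],"rotation": [0,-0.021,0]},{"hand": 0.4,"travel": [-0.018,-0.018,0.105],"rotation": [0,-0.02,0]},{"hand": 0.4,"travel": [0.006,-0.01,0.105],"rotation": [0,-0.01,-0.024]},{"hand": 0.4,"travel": [0.007,-0.01,0.105],"rotation": [0.001,-0.009,-0.024]},{"hand": 0.4,"travel": [0.008,-0.01,0.105],"rotation": [0,-0.01,-0.023]},{"hand": 0.4,"travel": [0.008,-0.01,0.105],"rotation": [0.001,-0.009,-0.024]},{"hand": 0.4,"travel": [0.009,-0.01,0.106],"rotation": [0,-0.01,-0.024]},{"hand": 0.4,"travel": [0.009,-0.01,0.104],"rotation": [0.001,-0.009,-0.024]},{"hand": 0.4,"travel": [0.01,-0.01,0.08],"rotation": [0,-0.01,-0.023]},{"hand": 0.4,"travel": [0,0,0],"rotation": [0,0,0]}]}}

```text
time: 28.82
eef_pos: [0.4478, -0.0188, 0.1364]
tcp_rot: [-0.701, -0.016, -0.028, 0.713]
contact_force: [-0.6, -1.0, -0.8]
opening: 0.599
```

```bash
python3 - <<'E'
from plan import *
print(ctrl.get_state()['eef_pos'],ctrl.get_state()['opening'])
h=tcp_place(-.1,tilt=27,cx=.046,cz=.085)
plan([(h,Rm(RY,27),.4)],step=.03,ang=6)
E
```

```text
[ 0.44783889 -0.01884649  0.13640462] 0.5985582817983639
6 rows
[{"hand":0.4,"travel":[0.084,0.022,0.031],"rotation":[-0.003,-0.01,-0.13]},{"hand":0.4,"travel":[0.082,0.028,0.031],"rotation":[-0.003,-0.01,-0.13]},{"hand":0.4,"travel":[0.081,0.033,0.031],"rotation":[-0.003,-0.01,-0.13]},{"hand":0.4,"travel":[0.078,0.039,0.03],"rotation":[-0.003,-0.011,-0.129]},{"hand":0.4,"travel":[0.075,0.044,0.03],"rotation":[-0.003,-0.01,-0.13]},{"hand":0.4,"travel":[0.073,0.049,0.03],"rotation":[-0.003,-0.01,-0.13]}]
```

Call:
{"op": "arm_command", "data": {"steps": [{"hand": 0.4,"travel": [0.084,0.015,0.031],"rotation": [-0.003,-0.01,-0.13]},{"hand": 0.4,"travel": [0.082,0.02,0.031],"rotation": [-0.003,-0.01,-0.13]},{"hand": 0.4,"travel": [0.081,0.025,0.031],"rotation": [-0.003,-0.01,-0.13]},{"hand": 0.4,"travel": [0.078,0.035,0.03],"rotation": [-0.003,-0.011,-0.129]},{"hand": 0.4,"travel": [0.075,0.04,0.03],"rotation": [-0.003,-0.01,-0.13]},{"hand": 0.4,"travel": [0.06,0.03,0.02],"rotation": [-0.003,-0.01,-0.13]},{"hand": 0.4,"travel": [0,0,0],"rotation": [0,0,0]},{"hand": 0.4,"travel": [0,0,0],"rotation": [0,0,0]}]}}

```text
time: 29.82
eef_pos: [0.5934, 0.028, 0.1096]
tcp_rot: [0.688, 0.166, 0.16, -0.688]
contact_force: [-0.1, -0.4, -1.4]
opening: 0.597
```

```bash
python3 hold.py w18; python3 tgt.py -.1 27 .046 .052 .0190 .012
```

```text
12980 tool x [-0.0499  0.0459] y [0.0144 0.0154 0.0164] z [-0.0245  0.0236]
slope y/x deg 0.2206345858507051
[0.59336317 0.0279645  0.10958955] err [-0.23  0.11 13.39] 0.5968082401460255 [-0.15  0.11  2.13  0.16  0.45 -1.86]
[-0.15   0.105  2.134  0.159  0.448 -1.856] [-0.21  0.15  0.38]
err [-0.0082 -0.0077  0.0347] [-0.2  -0.04 -1.4 ]
4 rows
[{"hand":0.4,"travel":[-0.007,0.029,0.006],"rotation":[0.002,-0.001,-0.003]},{"hand":0.4,"travel":[-0.007,0.029,0.007],"rotation":[0.002,-0.001,-0.003]},{"hand":0.4,"travel":[-0.007,0.029,0.006],"rotation":[0.001,-0.002,-0.003]},{"hand":0.4,"travel":[-0.006,0.029,0.006],"rotation":[0.002,-0.001,-0.004]}]
```

Call:
{"op": "arm_command", "data": {"steps": [{"hand": 0.4,"travel": [-0.006,0.03,0.006],"rotation": [0.002,-0.001,-0.003]},{"hand": 0.4,"travel": [-0.006,0.03,0.007],"rotation": [0.002,-0.001,-0.003]},{"hand": 0.4,"travel": [-0.005,0.029,0.006],"rotation": [0.001,-0.002,-0.003]},{"hand": 0.4,"travel": [-0.005,0.029,0.006],"rotation": [0.002,-0.001,-0.004]},{"hand": 0.4,"travel": [0,0,0],"rotation": [0,0,0]},{"hand": 0.4,"travel": [0,0,0],"rotation": [0,0,0]}], "grip_force": 20}}

```text
time: 30.62
eef_pos: [0.6032, 0.0355, 0.0723]
tcp_rot: [-0.687, -0.169, -0.161, 0.689]
contact_force: [0.8, -0.6, -1.3]
opening: 0.597
```

```bash
python3 tgt.py -.1 27 .048 .040 .0194 .005
```

```text
[-0.134  0.194  2.121  0.184  0.367 -1.872] [-0.01  0.01  0.06]
err [-0.0001 -0.0002  0.009 ] [ 0.79 -0.55 -1.26]
2 rows
[{"hand":0.4,"travel":[-0.007,0.013,0],"rotation":[0,0,-0.001]},{"hand":0.4,"travel":[-0.006,0.014,0.001],"rotation":[0,0,-0.001]}]
```

Call:
{"op": "arm_command", "data": {"steps": [{"hand": 0.4,"travel": [-0.007,0.013,0],"rotation": [0,0,0]},{"hand": 0.4,"travel": [-0.006,0.014,0],"rotation": [0,0,0]},{"hand": 0.4,"travel": [-0.006,0.01,0],"rotation": [0,0,0]},{"hand": 0.4,"travel": [-0.008,0.012,0],"rotation": [0,0,0]},{"hand": 0.4,"travel": [0,0,0],"rotation": [0,0,0]}]}}

```text
time: 31.25
eef_pos: [0.6049, 0.0355, 0.0615]
tcp_rot: [-0.686, -0.172, -0.163, 0.688]
contact_force: [-2.0, -0.5, -1.0]
opening: 0.594
```

```bash
python3 tgt.py -.1 27 .048 .038 .0194 .005; python3 hold.py w19
```

```text
[-0.134  0.216  2.122  0.203  0.336 -1.893] [-0.01 -0.08 -0.38]
err [ 0.0016 -0.0002  0.0002] [-2.04 -0.53 -0.99]
1 rows
[{"hand":0.4,"travel":[-0.005,-0.002,0.001],"rotation":[0,0.003,0.013]}]
14203 tool x [-0.0485  0.0421] y [0.0059 0.0138 0.0223] z [-0.0246  0.0236]
slope y/x deg -11.250578721253081
[0.60494287 0.03550239 0.06145034] err [ 0.   -0.08 12.62] 0.5942350583954822 [-0.13  0.22  2.12  0.2   0.34 -1.89]
```

Call:
{"op": "arm_command", "data": {"steps": [{"hand": 0.4,"travel": [-0.009,0.012,0],"rotation": [0,0,0]},{"hand": 0.4,"travel": [0,0,0],"rotation": [0,0,0]},{"hand": 0.63,"travel": [0,0,0],"rotation": [0,0,0]},{"hand": 0.7,"travel": [0,0,0],"rotation": [0,0,0]},{"hand": 0.75,"travel": [0,0,0],"rotation": [0,0,0]},{"hand": 0.75,"travel": [0,-0.07,0],"rotation": [0,0,0]},{"hand": 0.75,"travel": [0,-0.12,0],"rotation": [0,0,0.1]},{"hand": 0.75,"travel": [0,-0.1,0],"rotation": [0,0,0.2]},{"hand": 0.75,"travel": [0,0,0],"rotation": [0,0,0]},{"hand": 0.75,"travel": [0,0,0],"rotation": [0,0,0]}]}}

```text
time: 32.55
eef_pos: [0.5657, 0.0348, 0.1373]
tcp_rot: [-0.698, -0.117, -0.109, 0.698]
contact_force: [0.7, -0.3, -0.5]
opening: 0.75
```

```bash
python3 lean.py w20; sed -i 's/W=cloud("top",d)/W=cloud("top",d);np.save("Wtop.npy",W)/' a.py; cat > cups.py <<'E'
from plan import *
im,d,st=shot("top","tc"); W=cloud("top",d)
for th in ["cup_1_mid","cup_3_mid","cup_4_mid"]:
    for m in ctrl.masks_of("top",th)[:5]:
        r=m["region"]; P=W[r]; 
        if r.sum()>700: continue
        Q=P[P[:,2]>.036]; c=im[r].mean(0)
        (x,y),rad=cv2.minEnclosingCircle((Q[:,:2]*1000).astype(np.float32)) if len(Q)>3 else ((0,0),0)
        print(th,round(m['score'],2),np.round(m['at']),'circ',round(x,1),round(y,1),'d',round(2*rad,1),'bgr',c.round())
E
python3 cups.py
```

```text
px [408. 239.] 6288 ext lo [ 0.008  -0.0248  0.0068] hi [0.0782 0.0231 0.0717] mid [ 0.0431 -0.0009  0.0392] tilt 43.2 rect [101.  50.] 0.3
px [534. 237.] 4974 ext lo [0.0091 0.0754 0.0068] hi [0.0791 0.1149 0.0717] mid [0.0441 0.0951 0.0393] tilt 43.3 rect [ 44. 104.] 89.3
px [276. 243.] 6453 ext lo [ 0.0112 -0.1244  0.0068] hi [ 0.0802 -0.0768  0.0731] mid [ 0.0457 -0.1006  0.04  ] tilt 44.4 rect [104.  49.] 0.1
[0.56569312 0.03477644 0.13727019] 0.7503571132854201 32.55
cup_1_mid 0.97 [373. 263.] circ 424.2 -331.6 d 69.4 bgr [171. 173. 186.]
cup_3_mid 0.62 [304. 264.] circ 435.1 -118.5 d 45.6 bgr [174. 106.  85.]
cup_3_mid 0.49 [331. 259.] circ 441.5 -206.2 d 45.2 bgr [174. 105.  83.]
cup_4_mid 0.54 [195. 258.] circ 447.9 197.9 d 35.2 bgr [110. 112. 122.]
```

View pics/w20.png

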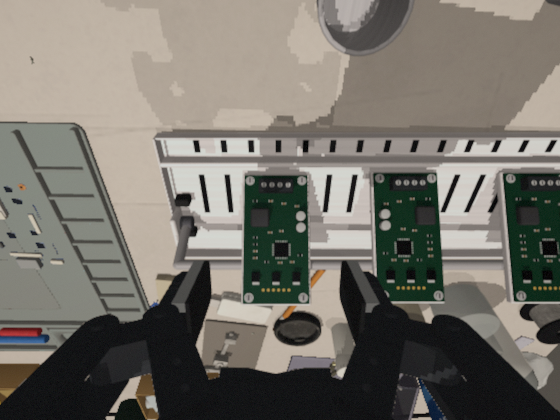

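```bash
python3 mv.py "0.50,0.06,.16,0,5,.8;0.448,.108,.15,0,0,.8"
```

```text
[0.5656 0.0347 0.1371] [0.949 0.011 0.315]
4 rows
[{"hand":0.8,"travel":[-0.091,-0.071,0.043],"rotation":[-0.001,0.011,0.223]},{"hand":0.8,"travel":[-0.099,-0.059,0.043],"rotation":[-0.001,0.011,0.223]},{"hand":0.8,"travel":[-0.088,0.009,0.08],"rotation":[0,0,0.083]},{"hand":0.8,"travel":[-0.087,0.013,0.08],"rotation":[0,0,0.084]}]
```

Call:
{"op": "arm_command", "data": {"steps": [{"hand": 0.8,"travel": [-0.091,-0.071,0.043],"rotation": [-0.001,0.011,0.223]},{"hand": 0.8,"travel": [-0.099,-0.059,0.043],"rotation": [-0.001,0.011,0.223]},{"hand": 0.8,"travel": [-0.088,0.009,0.08],"rotation": [0,0,0.083]},{"hand": 0.8,"travel": [-0.087,0.013,0.08],"rotation": [0,0,0.084]},{"hand": 0.8,"travel": [0,0,0],"rotation": [0,0,0]},{"hand": 0.8,"travel": [0,0,0],"rotation": [0,0,0]}]}}

```text
time: 33.55
eef_pos: [0.4437, 0.1093, 0.1472]
tcp_rot: [-0.707, 0.006, 0.005, 0.707]
contact_force: [0.7, -0.1, 0.2]
opening: 0.798
```

```bash
cat > wc.py <<'E'
import sys
from plan import *
nm=sys.argv[1]; gx,gy,rr=map(float,sys.argv[2:5]); zlo=float(sys.argv[5]) if len(sys.argv)>5 else .040
im,d,st=shot("wrist",nm); W=cloud("wrist",d,st)
g=(np.hypot(W[...,0]-gx,W[...,1]-gy)<rr)&(W[...,2]>zlo)&(W[...,2]<zlo+.02)
Q=W[g]
if len(Q)>20:
    zt=np.percentile(Q[:,2],95)
    Q=Q[Q[:,2]>zt-.0035]
    # algebraic circle fit to rim
    A=np.c_[Q[:,:2],np.ones(len(Q))]; s=np.linalg.lstsq(A,(Q[:,:2]**2).sum(1),rcond=None)[0]; c=s[:2]/2; r=np.sqrt(s[2]+c@c)
    (x,y),rad=cv2.minEnclosingCircle((Q[:,:2]*1000).astype(np.float32))
    print(len(Q),'rim z',zt.round(4),'fit',c.round(4),'d',(2*r*1000).round(1),'enc',round(x,1),round(y,1),'d',round(2*rad,1))
print(st['eef_pos'],st['contact_force'].round(1),st['opening'],st['time'])
E
python3 wc.py w21 .448 .108 .05
```

```text
488 rim z 0.044 fit [0.4602 0.0774] d 43.2 enc 460.5 77.3 d 46.7
[0.4437186  0.10934881 0.14720477] [ 0.7 -0.1  0.2] 0.7979190442574435 33.55
```

View pics/w21.png

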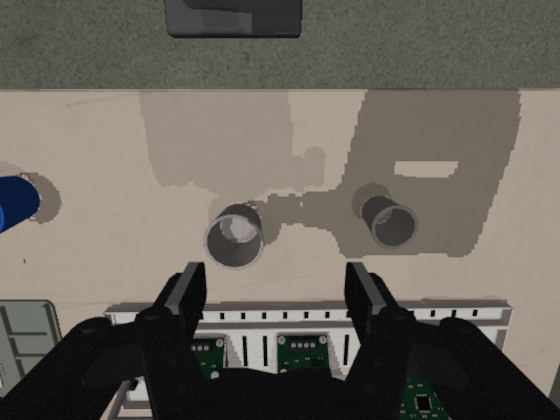

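```bash
python3 mv.py "0.4605,.0773,.1,0,0,.8,.03"
```

```text
[0.4436 0.1092 0.1471] [ 1.    -0.002 -0.015]
2 rows
[{"hand":0.8,"travel":[0.029,0.078,-0.053],"rotation":[0,-0.002,-0.015]},{"hand":0.8,"travel":[0.029,0.078,-0.053],"rotation":[-0.001,-0.002,-0.014]}]
```

Call:
{"op": "arm_command", "data": {"steps": [{"hand": 0.8,"travel": [0.029,0.078,-0.053],"rotation": [0,-0.002,-0.015]},{"hand": 0.8,"travel": [0.029,0.078,-0.053],"rotation": [-0.001,-0.002,-0.014]},{"hand": 0.8,"travel": [0,0,0],"rotation": [0,0,0]},{"hand": 0.8,"travel": [0,0,0],"rotation": [0,0,0]}]}}

```text
time: 34.1
eef_pos: [0.4642, 0.0746, 0.1007]
tcp_rot: [0.707, 0.001, 0.003, -0.707]
contact_force: [-1.1, -0.7, 0.3]
opening: 0.794
```

```bash
python3 wc.py w22 .4605 .0773 .04;python3 mv.py "0.4605,.0773,.056,0,0,.8,.02"
```

```text
1095 rim z 0.044 fit [0.4603 0.077 ] d 43.4 enc 460.7 76.9 d 46.9
[0.46420353 0.07461219 0.10069448] [-1.1 -0.7  0.3] 0.794256537745295 34.1
[0.4641 0.0747 0.1007] [ 1.    -0.003  0.005]
3 rows
[{"hand":0.8,"travel":[-0.004,0.05,0.003],"rotation":[0,-0.002,0.003]},{"hand":0.8,"travel":[-0.005,0.049,0.003],"rotation":[0.001,-0.002,0.004]},{"hand":0.8,"travel":[-0.004,0.05,0.003],"rotation":[0,-0.002,0.003]}]
```

Call:
{"op": "arm_command", "data": {"steps": [{"hand": 0.8,"travel": [-0.004,0.05,0.003],"rotation": [0,-0.002,0.003]},{"hand": 0.8,"travel": [-0.005,0.049,0.003],"rotation": [0.001,-0.002,0.004]},{"hand": 0.8,"travel": [-0.004,0.045,0.003],"rotation": [0,-0.002,0.003]},{"hand": 0.8,"travel": [0,0,0],"rotation": [0,0,0]},{"hand": 0.8,"travel": [0,0,0],"rotation": [0,0,0]}]}}

```text
time: 34.78
eef_pos: [0.46, 0.0786, 0.0552]
tcp_rot: [-0.707, -0.001, 0.0, 0.707]
contact_force: [-0.4, 0.0, 0.2]
opening: 0.797
```

```bash
python3 mv.py "0.4605,.0770,.056,0,0,.8,.02"; python3 wc.py w23 .4605 .077 .03
```

```text
[0.46   0.0786 0.0552] [1.    0.002 0.001]
1 rows
[{"hand":0.8,"travel":[0.001,-0.003,-0.005],"rotation":[-0.001,0.004,0.001]}]
1827 rim z 0.0439 fit [0.4602 0.0769] d 43.3 enc 460.7 77.2 d 47.4
[0.46004983 0.07861677 0.05519198] [-0.4  0.   0.2] 0.796822380745953 34.775
```

View pics/w23.png

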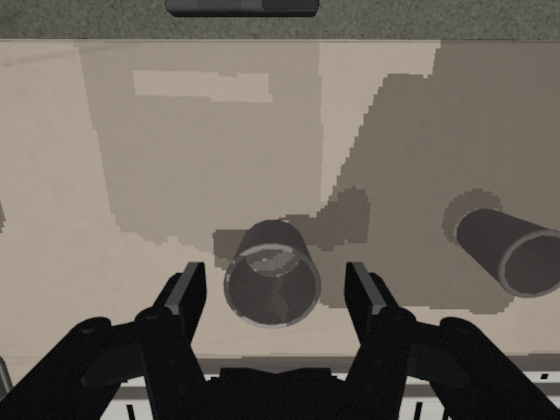

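Call:
{"op": "arm_command", "data": {"steps": [{"hand": 0.65,"travel": [0.001,0,-0.005],"rotation": [0,0.004,0]},{"hand": 0.3,"travel": [0,0,0],"rotation": [0,0,0]},{"hand": 0.3,"travel": [0,0,0],"rotation": [0,0,0]},{"hand": 0.3,"travel": [0,0,0],"rotation": [0,0,0]},{"hand": 0.3,"travel": [0,0,0],"rotation": [0,0,0]},{"hand": 0.3,"travel": [0,-0.1,0],"rotation": [0,0,0]},{"hand": 0.3,"travel": [0,-0.15,0],"rotation": [0,0,0]},{"hand": 0.3,"travel": [0,0,0],"rotation": [0,0,0]}], "grip_force": 30}}

```text
time: 35.83
eef_pos: [0.4603, 0.0769, 0.1325]
tcp_rot: [-0.707, 0.0, -0.0, 0.707]
contact_force: [0.0, 1.0, -1.0]
opening: 0.509
```

```bash
python3 cups.py | head -3; python3 wc.py w24 .46 .077 .04 .10; python3 mv.py ".435,-.05,.14,0,0,.3;.425,-.25,.14,0,0,.3;.4245,-.325,.13,0,0,.3"
```

```text
cup_1_mid 0.74 [371. 266.] circ 424.0 -331.3 d 68.8 bgr [169. 171. 183.]
cup_3_mid 0.67 [303. 261.] circ 434.7 -119.0 d 46.5 bgr [173. 109.  90.]
cup_3_mid 0.54 [330. 258.] circ 441.7 -206.2 d 46.7 bgr [173. 111.  94.]
1240 rim z 0.1177 fit [0.4548 0.0767] d 48.5 enc 449.0 76.9 d 71.1
[0.45653043 0.07698917 0.12738686] [ 0.6 -0.6 -0.9] 0.5107101657002392 36.025
[0.4565 0.077  0.1272] [ 1.    -0.001 -0.011]
10 rows
[{"hand":0.3,"travel":[-0.024,-0.014,-0.141],"rotation":[-0.001,-0.001,-0.007]},{"hand":0.3,"travel":[-0.024,-0.014,-0.141],"rotation":[0,0,-0.007]},{"hand":0.3,"travel":[-0.024,-0.014,-0.141],"rotation":[-0.001,-0.001,-0.007]},{"hand":0.3,"travel":[-0.007,0,-0.133],"rotation":[0,0,0]},{"hand":0.3,"travel":[-0.006,0,-0.134],"rotation":[0,0,0]},{"hand":0.3,"travel":[-0.007,0,-0.133],"rotation":[0,0,0]},{"hand":0.3,"travel":[-0.007,0,-0.134],"rotation":[0,0,0]},{"hand":0.3,"travel":[-0.006,0,-0.133],"rotation":[0,0,0]},{"hand":0.3,"travel":[-0.001,0.017,-0.125],"rotation":[0,0,0]},{"hand":0.3,"travel":[-0.001,0.016,-0.125],"rotation":[0,0,0]}]
```

View pics/w24.png

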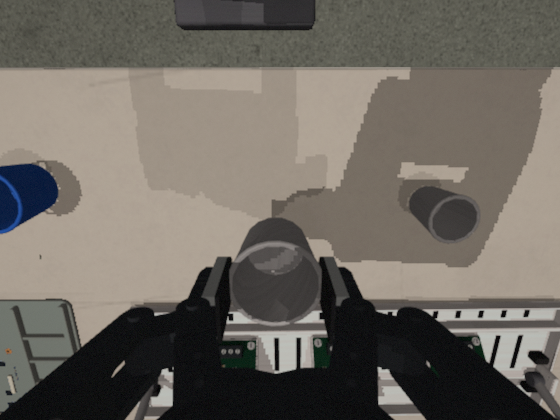

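Call:
{"op": "arm_command", "data": {"steps": [{"hand": 0.3,"travel": [-0.02,-0.025,-0.141],"rotation": [-0.001,-0.001,-0.007]},{"hand": 0.3,"travel": [-0.02,-0.025,-0.141],"rotation": [0,0,-0.007]},{"hand": 0.3,"travel": [-0.02,-0.025,-0.141],"rotation": [-0.001,-0.001,-0.007]},{"hand": 0.3,"travel": [-0.007,0,-0.133],"rotation": [0,0,0]},{"hand": 0.3,"travel": [-0.006,0,-0.134],"rotation": [0,0,0]},{"hand": 0.3,"travel": [-0.007,0,-0.133],"rotation": [0,0,0]},{"hand": 0.3,"travel": [-0.007,0,-0.134],"rotation": [0,0,0]},{"hand": 0.3,"travel": [-0.006,0,-0.1],"rotation": [0,0,0]},{"hand": 0.3,"travel": [0,0,0],"rotation": [0,0,0]},{"hand": 0.3,"travel": [0,0,0],"rotation": [0,0,0]}]}}

```text
time: 37.33
eef_pos: [0.422, -0.2461, 0.1365]
tcp_rot: [-0.703, 0.006, 0.008, 0.711]
contact_force: [-0.3, 0.2, -0.9]
opening: 0.509
```

```bash
python3 wc.py w25 .424 -.333 .05; python3 mv.py ".424,-.333,.13,0,0,.3,.03"
```

```text
1226 rim z 0.0441 fit [ 0.4244 -0.3292] d 65.3 enc 424.7 -329.6 d 68.8
[ 0.42196248 -0.24608583  0.1365272 ] [-0.3  0.2 -0.9] 0.5093168261473696 37.325
[ 0.422  -0.2459  0.1366] [ 1.     0.002 -0.02 ]
3 rows
[{"hand":0.3,"travel":[0.002,0.006,-0.097],"rotation":[-0.007,0.001,-0.013]},{"hand":0.3,"travel":[0.002,0.007,-0.097],"rotation":[-0.008,0.002,-0.012]},{"hand":0.3,"travel":[0.002,0.007,-0.096],"rotation":[-0.007,0.001,-0.013]}]
```

View pics/w25.png

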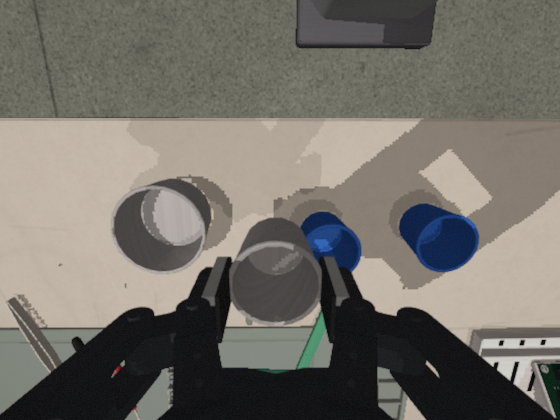

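```bash
python3 mv.py ".4245,-.3295,.13,0,0,.3,.03"
```

```text
[ 0.422  -0.2459  0.1366] [ 1.     0.002 -0.02 ]
3 rows
[{"hand":0.3,"travel":[0.003,0.006,-0.093],"rotation":[-0.007,0.001,-0.013]},{"hand":0.3,"travel":[0.002,0.007,-0.093],"rotation":[-0.008,0.002,-0.012]},{"hand":0.3,"travel":[0.003,0.007,-0.093],"rotation":[-0.007,0.001,-0.013]}]
```

Call:
{"op": "arm_command", "data": {"steps": [{"hand": 0.3,"travel": [0.003,0.006,-0.093],"rotation": [-0.007,0.001,-0.013]},{"hand": 0.3,"travel": [0.002,0.007,-0.093],"rotation": [-0.008,0.002,-0.012]},{"hand": 0.3,"travel": [0.003,0.007,-0.093],"rotation": [-0.007,0.001,-0.013]},{"hand": 0.3,"travel": [0,0,0],"rotation": [0,0,0]},{"hand": 0.3,"travel": [0,0,0],"rotation": [0,0,0]}]}}

```text
time: 38.0
eef_pos: [0.4254, -0.3243, 0.1279]
tcp_rot: [-0.705, -0.002, 0.004, 0.709]
contact_force: [0.5, -0.4, 0.4]
opening: 0.515
```

```bash
python3 wc.py w26 .4245 -.3295 .045; python3 mv.py ".4245,-.3295,.08,0,0,.3,.02"
```

```text
865 rim z 0.044 fit [ 0.4244 -0.3296] d 65.2 enc 424.8 -329.7 d 68.7
[ 0.42541671 -0.32429525  0.12785279] [ 0.5 -0.4  0.4] 0.5146856660127108 38.0
[ 0.4255 -0.3243  0.1279] [ 1.     0.009 -0.002]
3 rows
[{"hand":0.3,"travel":[-0.001,0.053,-0.006],"rotation":[-0.003,0.005,-0.001]},{"hand":0.3,"travel":[-0.001,0.053,-0.006],"rotation":[-0.002,0.006,-0.001]},{"hand":0.3,"travel":[-0.001,0.054,-0.006],"rotation":[-0.003,0.005,-0.001]}]
```

View pics/w26.png

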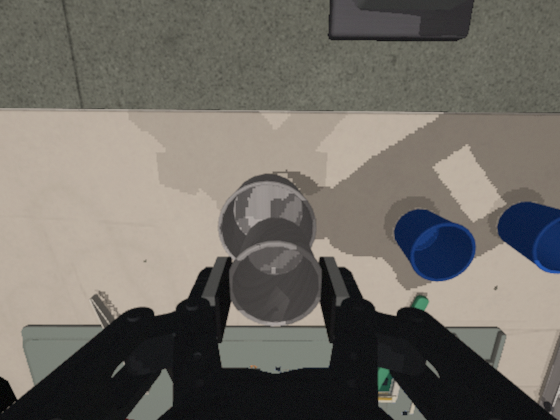

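Call:
{"op": "arm_command", "data": {"steps": [{"hand": 0.3,"travel": [-0.001,0.053,-0.006],"rotation": [-0.003,0.005,-0.001]},{"hand": 0.3,"travel": [-0.001,0.053,-0.006],"rotation": [-0.002,0.006,-0.001]},{"hand": 0.3,"travel": [-0.001,0.045,-0.006],"rotation": [-0.003,0.005,-0.001]},{"hand": 0.3,"travel": [0,0,0],"rotation": [0,0,0]},{"hand": 0.3,"travel": [0,0,0],"rotation": [0,0,0]}]}}

```text
time: 38.67
eef_pos: [0.424, -0.327, 0.078]
tcp_rot: [-0.706, 0.0, 0.001, 0.708]
contact_force: [0.1, -0.1, -0.8]
opening: 0.507
```

```bash
python3 mv.py ".4245,-.3295,.0665,0,0,.3,.01"
```

```text
[ 0.424 -0.327  0.078] [ 1.     0.002 -0.002]
2 rows
[{"hand":0.3,"travel":[0.001,0.019,-0.004],"rotation":[-0.002,0.002,-0.002]},{"hand":0.3,"travel":[0.001,0.019,-0.004],"rotation":[-0.003,0.002,-0.002]}]
```

Call:
{"op": "arm_command", "data": {"steps": [{"hand": 0.3,"travel": [0.001,0.019,-0.004],"rotation": [-0.002,0.002,-0.002]},{"hand": 0.3,"travel": [0.001,0.019,-0.004],"rotation": [-0.003,0.002,-0.002]},{"hand": 0.3,"travel": [0,0,0],"rotation": [0,0,0]},{"hand": 0.3,"travel": [0,0,0],"rotation": [0,0,0]}]}}

```text
time: 39.17
eef_pos: [0.4252, -0.3304, 0.0669]
tcp_rot: [0.708, 0.0, 0.001, -0.706]
contact_force: [-0.1, 1.1, -1.0]
opening: 0.509
```

Call:
{"op": "arm_command", "data": {"steps": [{"hand": 0.7,"travel": [0,0,0],"rotation": [0,0,0]},{"hand": 0.7,"travel": [0,0,0],"rotation": [0,0,0]},{"hand": 0.7,"travel": [0,0,0],"rotation": [0,0,0]},{"hand": 0.75,"travel": [0,-0.1,0],"rotation": [0,0,0]},{"hand": 0.75,"travel": [0,-0.15,0],"rotation": [0,0,0]},{"hand": 0.75,"travel": [0,0,0],"rotation": [0,0,0]},{"hand": 0.75,"travel": [0,0,0],"rotation": [0,0,0]}]}}

```text
time: 40.05
eef_pos: [0.4248, -0.3299, 0.1437]
tcp_rot: [0.708, 0.0, 0.001, -0.707]
contact_force: [-0.7, -0.7, 0.4]
opening: 0.753
```

```bash
python3 wc.py w27 .4245 -.3295 .045; python3 mv.py ".43,-.20,.14,0,0,.8;.44,.1,.15,0,0,.8"
```

```text
1149 rim z 0.0467 fit [ 0.4236 -0.3299] d 51.7 enc 424.3 -329.7 d 68.0
[ 0.42482544 -0.32989146  0.14371637] [-0.7 -0.7  0.4] 0.7526503964216504 40.05
[ 0.4251 -0.3302  0.144 ] [ 1.    -0.001  0.002]
10 rows
[{"hand":0.8,"travel":[0.005,0.004,0.145],"rotation":[0.001,0,0.001]},{"hand":0.8,"travel":[0.006,0.004,0.144],"rotation":[0.002,-0.001,0.001]},{"hand":0.8,"travel":[0.005,0.005,0.145],"rotation":[0.001,0,0.002]},{"hand":0.8,"travel":[0.005,-0.005,0.143],"rotation":[0,0,0]},{"hand":0.8,"travel":[0.005,-0.005,0.143],"rotation":[0,0,0]},{"hand":0.8,"travel":[0.004,-0.004,0.143],"rotation":[0,0,0]},{"hand":0.8,"travel":[0.005,-0.005,0.142],"rotation":[0,0,0]},{"hand":0.8,"travel":[0.005,-0.005,0.143],"rotation":[0,0,0]},{"hand":0.8,"travel":[0.005,-0.005,0.143],"rotation":[0,0,0]},{"hand":0.8,"travel":[0.004,-0.005,0.143],"rotation":[0,0,0]}]
```

View pics/w27.png

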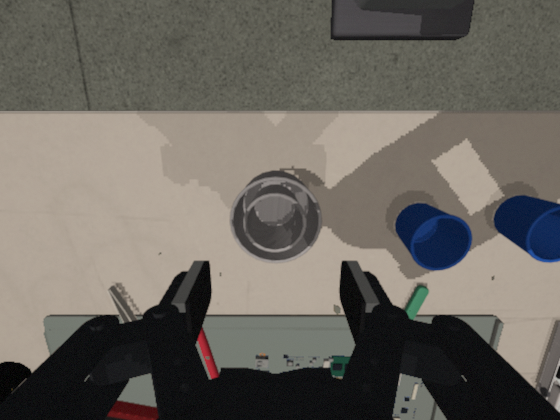

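Cup_3 sits upright in cup_1 (rims near (275,215), inner rim at 47 mm). Next cup_4.

Call:
{"op": "arm_command", "data": {"steps": [{"hand": 0.8,"travel": [0.005,0,0.145],"rotation": [0.001,0,0.001]},{"hand": 0.8,"travel": [0.006,0,0.144],"rotation": [0.002,-0.001,0.001]},{"hand": 0.8,"travel": [0.005,0,0.145],"rotation": [0.001,0,0.002]},{"hand": 0.8,"travel": [0.006,-0.008,0.143],"rotation": [0,0,0]},{"hand": 0.8,"travel": [0.006,-0.008,0.143],"rotation": [0,0,0]},{"hand": 0.8,"travel": [0.006,-0.008,0.143],"rotation": [0,0,0]},{"hand": 0.8,"travel": [0.006,-0.008,0.142],"rotation": [0,0,0]},{"hand": 0.8,"travel": [0.006,-0.008,0.143],"rotation": [0,0,0]},{"hand": 0.8,"travel": [0.006,-0.008,0.143],"rotation": [0,0,0]},{"hand": 0.8,"travel": [0.006,-0.008,0.143],"rotation": [0,0,0]},{"hand": 0.8,"travel": [0,0,0],"rotation": [0,0,0]},{"hand": 0.8,"travel": [0,0,0],"rotation": [0,0,0]}]}}

```text
time: 41.6
eef_pos: [0.4363, 0.1143, 0.1487]
tcp_rot: [-0.704, 0.009, 0.007, 0.71]
contact_force: [-0.6, 0.1, 0.0]
opening: 0.796
```

```bash
python3 wc.py w28 .448 .199 .05; python3 mv.py ".448,.199,.1,0,0,.8,.03"
```

```text
527 rim z 0.0442 fit [0.4479 0.1996] d 32.6 enc 448.2 200.2 d 36.4
[0.4362643  0.11429766 0.14865439] [-0.6  0.1  0. ] 0.7957258030974482 41.6
[0.4362 0.1141 0.1486] [ 1.    -0.004 -0.022]
4 rows
[{"hand":0.8,"travel":[0.01,0.041,0.071],"rotation":[-0.004,-0.002,-0.011]},{"hand":0.8,"travel":[0.011,0.041,0.07],"rotation":[-0.003,-0.001,-0.01]},{"hand":0.8,"travel":[0.01,0.04,0.071],"rotation":[-0.004,-0.002,-0.011]},{"hand":0.8,"travel":[0.01,0.041,0.07],"rotation":[-0.004,-0.002,-0.011]}]
```

View pics/w28.png

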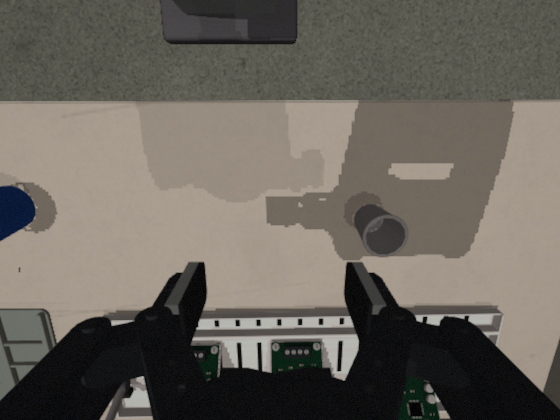

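Call:
{"op": "arm_command", "data": {"steps": [{"hand": 0.8,"travel": [0.01,0.041,0.071],"rotation": [-0.004,-0.002,-0.011]},{"hand": 0.8,"travel": [0.011,0.041,0.07],"rotation": [-0.003,-0.001,-0.01]},{"hand": 0.75,"travel": [0.01,0.04,0.071],"rotation": [-0.004,-0.002,-0.011]},{"hand": 0.7,"travel": [0.01,0.041,0.07],"rotation": [-0.004,-0.002,-0.011]},{"hand": 0.7,"travel": [0,0,0],"rotation": [0,0,0]},{"hand": 0.7,"travel": [0,0,0],"rotation": [0,0,0]}]}}

```text
time: 42.4
eef_pos: [0.4499, 0.1935, 0.0971]
tcp_rot: [0.708, -0.005, 0.004, -0.706]
contact_force: [-0.1, -0.1, 0.0]
opening: 0.7
```

```bash
python3 wc.py w29 .448 .199 .035; python3 mv.py ".448,.1998,.0585,0,0,.7,.02"
```

```text
846 rim z 0.044 fit [0.4478 0.1999] d 32.5 enc 448.3 199.9 d 36.1
[0.44988408 0.19347115 0.09714969] [-0.1 -0.1  0. ] 0.6996428624579539 42.4
[0.4498 0.1934 0.0972] [ 1.    -0.013 -0.001]
2 rows
[{"hand":0.7,"travel":[-0.003,0.064,0.011],"rotation":[0.003,-0.012,-0.001]},{"hand":0.7,"travel":[-0.003,0.065,0.01],"rotation":[0.002,-0.012,-0.002]}]
```

Call:
{"op": "arm_command", "data": {"steps": [{"hand": 0.7,"travel": [-0.005,0.02,0.021],"rotation": [0.003,-0.012,-0.001]},{"hand": 0.7,"travel": [-0.001,0.05,0],"rotation": [0.002,-0.012,-0.002]},{"hand": 0.7,"travel": [0,0.055,0],"rotation": [0,0,0]},{"hand": 0.7,"travel": [0,0,0],"rotation": [0,0,0]},{"hand": 0.7,"travel": [0,0,0],"rotation": [0,0,0]}]}}

```text
time: 43.08
eef_pos: [0.448, 0.1986, 0.0571]
tcp_rot: [0.707, -0.0, 0.001, -0.707]
contact_force: [0.7, 0.1, 0.0]
opening: 0.698
```

```bash
python3 mv.py ".448,.1998,.0585,0,0,.7,.02"; python3 wc.py w30 .448 .199 .03
```

```text
[0.448  0.1986 0.0571] [ 1.    -0.001  0.   ]
1 rows
[{"hand":0.7,"travel":[0,-0.005,0.004],"rotation":[0,-0.002,0]}]
127 rim z 0.0544 fit [0.448  0.2171] d 23.6 enc 447.9 228.0 d 14.9
[0.44798893 0.19862857 0.05714976] [0.7 0.1 0. ] 0.698386599634389 43.075
```

View pics/w30.png

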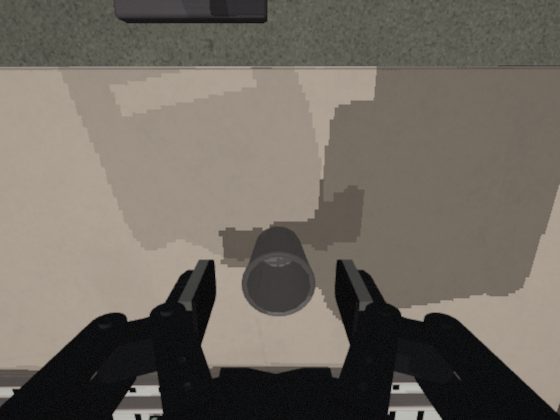

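Call:
{"op": "arm_command", "data": {"steps": [{"hand": 0.55,"travel": [0,-0.005,0.004],"rotation": [0,-0.002,0]},{"hand": 0.2,"travel": [0,0,0],"rotation": [0,0,0]},{"hand": 0.2,"travel": [0,0,0],"rotation": [0,0,0]},{"hand": 0.2,"travel": [0,0,0],"rotation": [0,0,0]},{"hand": 0.2,"travel": [0,0,0],"rotation": [0,0,0]},{"hand": 0.2,"travel": [0,0,0],"rotation": [0,0,0]},{"hand": 0.2,"travel": [0,-0.1,0],"rotation": [0,0,0]},{"hand": 0.2,"travel": [0,-0.15,0],"rotation": [0,0,0]},{"hand": 0.2,"travel": [0,0,0],"rotation": [0,0,0]}], "grip_force": 30}}

```text
time: 44.25
eef_pos: [0.4479, 0.1999, 0.136]
tcp_rot: [0.707, -0.0, 0.0, -0.707]
contact_force: [0.4, -0.2, 0.1]
opening: 0.384
```

```bash
python3 wc.py w31 .448 .1998 .03 .11;  python3 mv.py ".44,.0,.15,0,0,.2;.427,-.235,.15,0,0,.2"
```

```text
411 rim z 0.1281 fit [0.4401 0.1997] d 43.9 enc 439.8 199.8 d 57.6
[0.44791671 0.19990119 0.13601886] [ 0.4 -0.2  0.1] 0.3838412518707148 44.25
[0.4462 0.1995 0.1337] [ 1.    -0.    -0.005]
11 rows
[{"hand":0.2,"travel":[-0.004,-0.011,-0.133],"rotation":[0,0,-0.002]},{"hand":0.2,"travel":[-0.004,-0.01,-0.133],"rotation":[0.001,0,-0.002]},{"hand":0.2,"travel":[-0.004,-0.011,-0.133],"rotation":[0,0,-0.001]},{"hand":0.2,"travel":[-0.005,-0.011,-0.133],"rotation":[0.001,0,-0.002]},{"hand":0.2,"travel":[-0.004,-0.011,-0.133],"rotation":[0,0,-0.002]},{"hand":0.2,"travel":[-0.007,0,-0.131],"rotation":[0,0,0]},{"hand":0.2,"travel":[-0.007,0,-0.13],"rotation":[0,0,0]},{"hand":0.2,"travel":[-0.007,0,-0.131],"rotation":[0,0,0]},{"hand":0.2,"travel":[-0.008,0,-0.13],"rotation":[0,0,0]},{"hand":0.2,"travel":[-0.007,0,-0.131],"rotation":[0,0,0]},{"hand":0.2,"travel":[-0.007,0,-0.13],"rotation":[0,0,0]}]
```

View pics/w31.png

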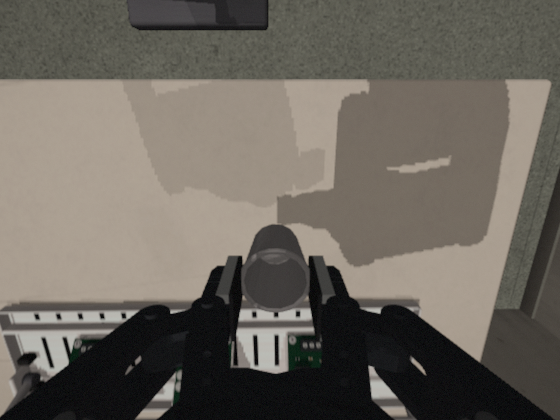

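Call:
{"op": "arm_command", "data": {"steps": [{"hand": 0.2,"travel": [-0.002,-0.018,-0.133],"rotation": [0,0,-0.002]},{"hand": 0.2,"travel": [-0.002,-0.018,-0.133],"rotation": [0.001,0,-0.002]},{"hand": 0.2,"travel": [-0.002,-0.018,-0.133],"rotation": [0,0,-0.001]},{"hand": 0.2,"travel": [-0.002,-0.018,-0.133],"rotation": [0.001,0,-0.002]},{"hand": 0.2,"travel": [-0.002,-0.018,-0.133],"rotation": [0,0,-0.002]},{"hand": 0.2,"travel": [-0.005,-0.006,-0.131],"rotation": [0,0,0]},{"hand": 0.2,"travel": [-0.005,-0.006,-0.13],"rotation": [0,0,0]},{"hand": 0.2,"travel": [-0.005,-0.006,-0.131],"rotation": [0,0,0]},{"hand": 0.2,"travel": [-0.005,-0.006,-0.13],"rotation": [0,0,0]},{"hand": 0.2,"travel": [-0.005,-0.006,-0.131],"rotation": [0,0,0]},{"hand": 0.2,"travel": [-0.005,0,-0.1],"rotation": [0,0,0]},{"hand": 0.2,"travel": [0,0,0],"rotation": [0,0,0]},{"hand": 0.2,"travel": [0,0,0],"rotation": [0,0,0]}]}}

```text
time: 45.92
eef_pos: [0.4218, -0.2342, 0.1476]
tcp_rot: [-0.702, 0.012, 0.013, 0.712]
contact_force: [-0.2, -0.3, -0.2]
opening: 0.389
```

```bash
python3 wc.py w32 .4245 -.3295 .045; python3 mv.py ".4245,-.33,.13,0,0,.2,.03"
```

```text
1161 rim z 0.0467 fit [ 0.4241 -0.329 ] d 51.7 enc 424.5 -329.0 d 68.4
[ 0.42178415 -0.23419267  0.1476271 ] [-0.2 -0.3 -0.2] 0.3892715206500425 45.925
[ 0.4218 -0.234   0.1477] [ 0.999  0.002 -0.035]
4 rows
[{"hand":0.2,"travel":[0.003,0.013,-0.08],"rotation":[-0.007,0.001,-0.017]},{"hand":0.2,"travel":[0.002,0.014,-0.08],"rotation":[-0.007,0,-0.016]},{"hand":0.2,"travel":[0.003,0.014,-0.08],"rotation":[-0.007,0.001,-0.017]},{"hand":0.2,"travel":[0.002,0.015,-0.08],"rotation":[-0.007,0.001,-0.016]}]
```

View pics/w32.png

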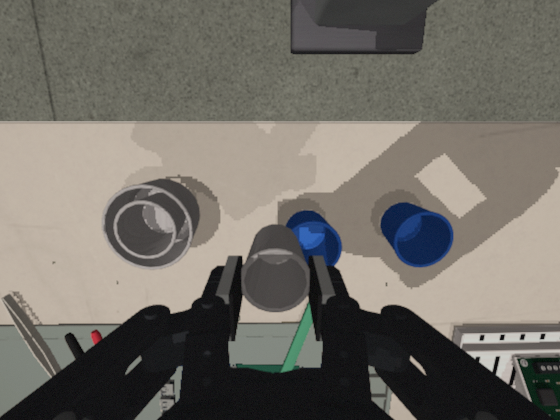

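```bash
cat > c3.py <<'E'
from plan import *
im,d,st=shot("wrist","c3"); W=cloud("wrist",d,st)
for a,b in [(.0452,.0482),(.0422,.0447),(.0485,.0535)]:
    g=(np.hypot(W[...,0]-.424,W[...,1]+.3293)<.045)&(W[...,2]>a)&(W[...,2]<b); Q=W[g]
    if len(Q)<15: print(a,len(Q)); continue
    A=np.c_[Q[:,:2],np.ones(len(Q))]; s=np.linalg.lstsq(A,(Q[:,:2]**2).sum(1),rcond=None)[0]; c=s[:2]/2
    (x,y),rad=cv2.minEnclosingCircle((Q[:,:2]*1000).astype(np.float32)); pl=np.linalg.lstsq(A,Q[:,2],rcond=None)[0]
    print(a,len(Q),'fit',c.round(4),'d',2*np.sqrt(s[2]+c@c).round(4),'enc',round(x,1),round(y,1),round(2*rad,1),'rim tilt deg',np.degrees(np.hypot(*pl[:2])).round(1))
E
python3 c3.py
```

```text
0.0452 593 fit [ 0.4247 -0.3299] d 0.0436 enc 425.1 -329.8 47.2 rim tilt deg 0.1
0.0422 1048 fit [ 0.4238 -0.3287] d 0.0626 enc 424.8 -329.3 69.0 rim tilt deg 0.1
0.0485 1
```

Call:
{"op": "arm_command", "data": {"steps": [{"hand": 0.2,"travel": [0.003,0.013,-0.08],"rotation": [-0.007,0.001,-0.017]},{"hand": 0.2,"travel": [0.002,0.014,-0.08],"rotation": [-0.007,0,-0.016]},{"hand": 0.2,"travel": [0.003,0.01,-0.08],"rotation": [-0.007,0.001,-0.017]},{"hand": 0.2,"travel": [0.002,0.01,-0.08],"rotation": [-0.007,0.001,-0.016]},{"hand": 0.2,"travel": [0,0,0],"rotation": [0,0,0]},{"hand": 0.2,"travel": [0,0,0],"rotation": [0,0,0]}]}}

```text
time: 46.78
eef_pos: [0.4258, -0.3344, 0.132]
tcp_rot: [0.708, 0.002, -0.0, -0.706]
contact_force: [0.7, 0.1, 0.4]
opening: 0.389
```

```bash
python3 mv.py ".425,-.3298,.085,0,0,.2,.02"
```

```text
[ 0.4258 -0.3344  0.132 ] [1.    0.004 0.003]
3 rows
[{"hand":0.2,"travel":[-0.001,0.052,0.005],"rotation":[0.001,0.002,0.002]},{"hand":0.2,"travel":[-0.001,0.052,0.005],"rotation":[0.001,0.003,0.002]},{"hand":0.2,"travel":[-0.001,0.053,0.006],"rotation":[0.002,0.002,0.002]}]
```

Call:
{"op": "arm_command", "data": {"steps": [{"hand": 0.2,"travel": [-0.002,0.03,0.015],"rotation": [0.001,0.002,0.002]},{"hand": 0.2,"travel": [-0.001,0.06,0],"rotation": [0.001,0.003,0.002]},{"hand": 0.2,"travel": [0,0.06,0],"rotation": [0.002,0.002,0.002]},{"hand": 0.2,"travel": [0,0,0],"rotation": [0,0,0]},{"hand": 0.2,"travel": [0,0,0],"rotation": [0,0,0]}]}}

```text
time: 47.4
eef_pos: [0.4244, -0.3272, 0.0824]
tcp_rot: [-0.706, 0.0, 0.002, 0.708]
contact_force: [0.2, -0.1, -0.9]
opening: 0.389
```

```bash
python3 mv.py ".425,-.3298,.0715,0,0,.2,.01"; python3 wc.py w33 0 0 .01
```

```text
[ 0.4244 -0.3272  0.0824] [ 1.     0.002 -0.002]
2 rows
[{"hand":0.2,"travel":[0.001,0.018,-0.004],"rotation":[-0.003,0.002,-0.002]},{"hand":0.2,"travel":[0.001,0.018,-0.005],"rotation":[-0.003,0.002,-0.002]}]
[ 0.42444157 -0.3271591   0.08241245] [ 0.2 -0.1 -0.9] 0.3888830962932335 47.4
```

View pics/w33.png

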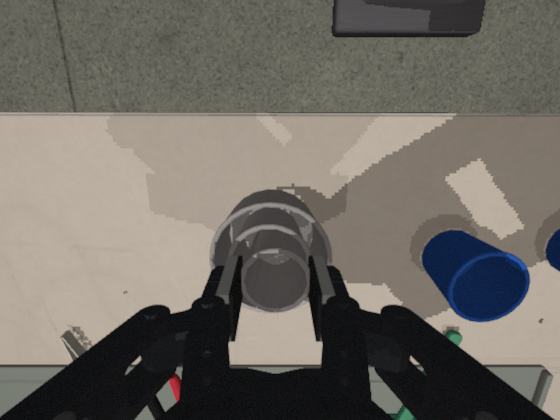

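Call:
{"op": "arm_command", "data": {"steps": [{"hand": 0.2,"travel": [0.001,0.018,-0.004],"rotation": [-0.003,0.002,-0.002]},{"hand": 0.2,"travel": [0.001,0.018,-0.004],"rotation": [-0.003,0.002,-0.002]},{"hand": 0.2,"travel": [0,0,0],"rotation": [0,0,0]},{"hand": 0.2,"travel": [0,0,0],"rotation": [0,0,0]}]}}

```text
time: 47.95
eef_pos: [0.4256, -0.3304, 0.072]
tcp_rot: [0.708, 0.0, 0.001, -0.706]
contact_force: [0.2, -0.4, -0.2]
opening: 0.389
```

Call:
{"op": "arm_command", "data": {"steps": [{"hand": 0.6,"travel": [0,0,0],"rotation": [0,0,0]},{"hand": 0.6,"travel": [0,0,0],"rotation": [0,0,0]},{"hand": 0.6,"travel": [0,0,0],"rotation": [0,0,0]},{"hand": 0.6,"travel": [0,-0.1,0],"rotation": [0,0,0]},{"hand": 0.6,"travel": [0,-0.15,0],"rotation": [0,0,0]},{"hand": 0.6,"travel": [0,0,0],"rotation": [0,0,0]},{"hand": 0.6,"travel": [0,0,0],"rotation": [0,0,0]}]}}

```text
time: 48.82
eef_pos: [0.4251, -0.3299, 0.1487]
tcp_rot: [0.708, 0.0, 0.0, -0.707]
contact_force: [0.3, 0.5, 0.6]
opening: 0.595
```

```bash
python3 c3.py; python3 mv.py ".41,-.2,.2,0,0,.6;.41,.35,.25,0,0,.6"; python3 bar.py; python3 lean.py tl top
```

```text
0.0452 712 fit [ 0.4241 -0.3303] d 0.0416 enc 420.3 -328.1 56.4 rim tilt deg 0.0
0.0422 1042 fit [ 0.4235 -0.3298] d 0.0612 enc 424.8 -329.6 68.6 rim tilt deg 0.1
0.0485 394 fit [ 0.4251 -0.3306] d 0.0326 enc 425.2 -330.7 35.5 rim tilt deg 0.1
[ 0.4254 -0.3302  0.149 ] [ 1.    -0.     0.001]
17 rows
[{"hand":0.6,"travel":[-0.013,-0.043,0.108],"rotation":[0.001,0,0.001]},{"hand":0.6,"travel":[-0.013,-0.042,0.109],"rotation":[0.001,0,0]},{"hand":0.6,"travel":[-0.013,-0.043,0.108],"rotation":[0.001,-0.001,0.001]},{"hand":0.6,"travel":[-0.012,-0.043,0.109],"rotation":[0.001,0,0.001]},{"hand":0.6,"travel":[0,-0.013,0.141],"rotation":[0,0,0]},{"hand":0.6,"travel":[0,-0.013,0.141],"rotation":[0,0,0]},{"hand":0.6,"travel":[0,-0.012,0.141],"rotation":[0,0,0]},{"hand":0.6,"travel":[0,-0.013,0.141],"rotation":[0,0,0]},{"hand":0.6,"travel":[0,-0.013,0.141],"rotation":[0,0,0]},{"hand":0.6,"travel":[0,-0.013,0.141],"rotation":[0,0,0]},{"hand":0.6,"travel":[0,-0.012,0.141],"rotation":[0,0,0]},{"hand":0.6,"travel":[0,-0.013,0.141],"rotation":[0,0,0]},{"hand":0.6,"travel":[0,-0.013,0.141],"rotation":[0,0,0]},{"hand":0.6,"travel":[0,-0.013,0.141],"rotation":[0,0,0]},{"hand":0.6,"travel":[0,-0.013,0.141],"rotation":[0,0,0]},{"hand":0.6,"travel":[0,-0.012,0.141],"rotation":[0,0,0]},{"hand":0.6,"travel":[0,-0.013,0.141],"rotation":[0,0,0]}]
1000 [0.05719599 0.0031831 ] [0.0405022  0.05479997 0.07043426] [-0.00720447  0.05490642]
[ 0.42543088 -0.33021426  0.14895135]
px [219. 203.] 155 ext lo [ 0.0161 -0.0225  0.0123] hi [0.0778 0.0218 0.0741] mid [ 0.0469 -0.0003  0.0432] tilt 43.5 rect [47. 86.] 89.7
px [252. 203.] 121 ext lo [ 0.0184 -0.1228  0.0134] hi [ 0.0777 -0.0781  0.0748] mid [ 0.0481 -0.1005  0.0441] tilt 45.0 rect [45. 84.] 89.2
px [186. 203.] 159 ext lo [0.0165 0.0774 0.0135] hi [0.0762 0.1221 0.072 ] mid [0.0463 0.0997 0.0428] tilt 43.8 rect [45. 83.] 89.6
[ 0.42528564 -0.33011621  0.14859262] 0.6022893632519218 48.925
```

View pics/c3.png

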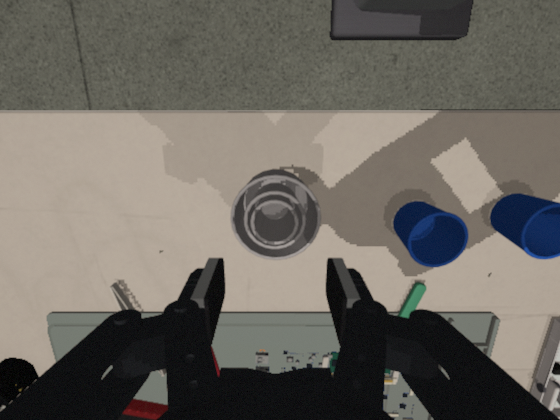

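View pics/tl.png

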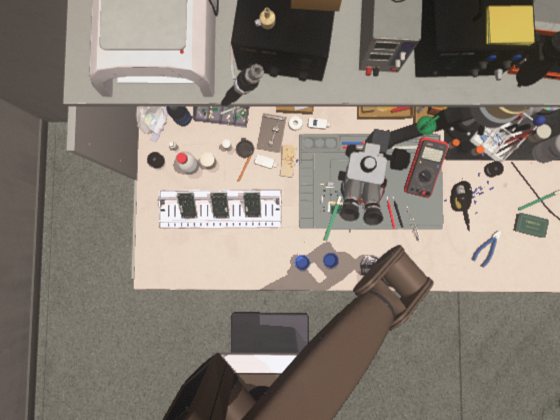

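```bash
python3 - <<'E'
from plan import *
shot("scene","sf"); print(ctrl.sign_off())
E
```

```text
the job is handed in; nothing more can be done
None
```

View pics/sf.png

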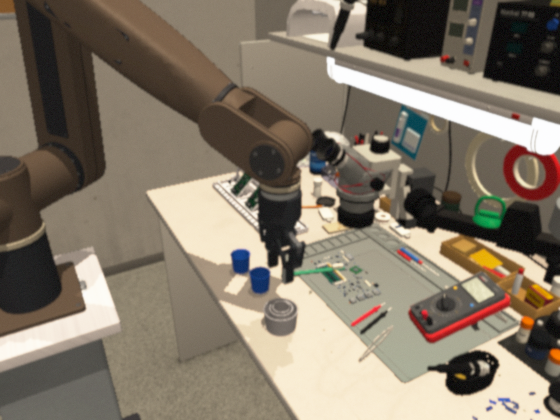

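The job is handed in at about 49 s, with every end check I could measure inside the limits. I swung the prop to its stop, leaned the three boards present against it, and nested the two loose grey cups in the largest. The fourth board and cup_2 were absent, and I left the blue look-alike cups alone.

**Prop:** After the push, the bar stood 66.0 mm behind the toe strip, which is where the stop puts it. The bar was not measured separately at the end, because the leaning boards spoiled that reading.

**Boards:** They lean 43 to 45 deg, about 100 mm apart and within 1 deg of square. Their upper faces are centred about 43 to 48 mm behind the toe strip and 39 to 44 mm above the tray floor. That is slightly steeper than the nominal 40 deg, because the feet rest a few millimetres behind the toe strip.

**Cups:** cup_3 had been knocked aside, so I found it again before gripping it. The rims of cup_1, cup_3 and cup_4 now stand at 44, 47 and 50 mm, level within 0.1 deg and with axes within about 2 mm.

**Bottle and jar:** Both were still standing in the last top picture.

**Mishap:** During the first board placement, joint 5 reached its lower limit, reading 0.239 against 0.24 rad. I backed off at once and placed the boards with less tool tilt. No fault was reported, but I cannot rule out that it counted.

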